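# Dial the egg bath to 63.5 degrees on its thumbwheels and start it

### The arm

A 6-joint arm with a two-finger parallel gripper is mounted at the origin on the work surface. World frame = base frame: x ahead of the robot, y to its left, z up, the work surface at z = 0. Lengths are in m, angles in degrees, forces in N, time in s.
With the tool pointing down it reaches from about 0.375 to 0.9 m from the base axis. Payload 3.1 kg.
Tool frame: the origin (TCP) lies on the centre line of the jaws, within the pads' length; the fingertips stand 17 mm ahead of it and the grasp point (between the pads) lies 2 mm behind it; y points along the fingers, x is the direction in which the jaws open and shut, and the axes are right-handed (so a half turn about y gives the same grasp; the last joint's range is limited). The gripper opens to 87 mm and grips with 3 to 60 N. Pads are 19 mm wide; open, the fingers measure 117 mm over their backs; the gripper's body (75 mm by 190 mm) begins 51 mm behind the grasp point.
Start: joints at [-77.55, 30.224, 82.088, -0, 67.689, -10.227], TCP at [0.241, -0.577, 0.24] pointing down, gripper open.
Joint ranges: [-176.69, 176.69], [-43.24, 126.21], [12.49, 139.97], [-82, 262], [0, 151.66], [-163.58, 163.58]. Speed limits (degrees/s): [159.86, 159.86, 180, 180, 180, 180].

### API

Orientations are given as a 3x3 rotation matrix whose columns are the frame's x, y, z axes.
In Python, from rig import read_state, capture, camera_info, hand_in, trace, tip_of gives the robot as it stands.
- The arm moves only by the tool jog_arm, never from a script. Its argument "steps" is a list of rows, each an object with "fingers": the opening in per cent of the stroke, from 0 (shut) to 100 (fully open); "delta_pos": the shift along the world's x, y, z in mm, a list of three; "turn": the turn about the world's z in degrees. A call has 1 to 20 rows; each row is the pose to reach, as a shift and turn from the pose commanded when the call began; what a row does not reach only later rows make up. A row lasts 1/12 s, in which the tool goes at most 41.7 mm and 7.16 degrees, less where a joint would pass 70% of its speed; a pose out of reach is approached as far as the arm can. A call with a gripper value outside its range is refused whole. The fingers move at their own pace and stop on an object; the grip force is fixed at half the most. Time passes only in rows, so rows that repeat a pose let the fingers close. It gives the time, the measured TCP pose, the force and the opening at its end, in the units of the state.
- read_state(): the state, without advancing time (a new reading comes with each control period).
- capture(name): name is "side" or "top"; returns the picture (420x560x3 uint8, red, green, blue); there is no depth.
- camera_info(name): a dict with "fov_y" (degrees; the focal length in pixels is half the picture's height over the tangent of half this angle, whatever the lens; pixels are square), "cx", "cy" (the principal point, pixels), "k1" (the pictures are not rectified: a ray, as slopes to the right and down, at radius r is drawn at 1 + k1 r^2 times it, then the intrinsics apply), "view" (4x4, takes a point from world to camera coordinates). Camera axes: x right, y down, z forward; pixel columns grow to the right and rows downward; lengths in m; the calibration is good to about 2 mm. A picture is of the moment at which its call begins. camera_info takes no time and is no camera call.
- hand_in(): hands the job in, once; it reports no verdict.
Trained networks look in the newest picture that a camera, given by its name, has taken for a name from the list of things; names that differ only in an ending like _2 or _b are one class to them, and where a whole thing is asked for, a point or a joint stands for the part that bears it (a point fixed in the world has none). Each returns a list of dicts, best first, with "confidence" (0 to 1); they miss things now and then, are a little off and sometimes report something else, mostly with a low value. They report only what shows in the picture. A call takes as long as a camera call.
- trace(target, camera): "mask" (420x560 bool, what is visible of it).
- tip_of(target, camera): "position" ([x, y, z] in m, in world coordinates, good to about 4 mm: a listed point, or the origin of a listed thing).
The state is a dict: "time_s": time; "joint_positions": joint angles; "qvel": joint speeds; "tau": joint torques, N m; "position": TCP position; "tcp_rot": TCP orientation; "force": force on the tool from outside, world axes, zero at the start; "moment": the same for the moment, N m; "opening": opening from 0.0 (shut) to 1.0 (fully open).
Only numpy, scipy, OpenCV 4.12 (cv2) and the standard library are available. Lean on these libraries where they do the work, as an engineer would, in place of code of your own. Each camera call takes 0.05 s, during which the arm holds its last target.

### The job

The water bath is wanted for eggs at 63.5 degrees: turn its three thumbwheels, click by click, until they read 6, 3, 5 from left to right as seen from the front of the panel, each clicked home at its index line. Only then press the green start button fully in and let it go, and do not shift anything that stands or lies around.

Things in the scene. Friction and masses are not known exactly. Their poses are not given: they have to be found in the camera images.
- bath: steel water bath, 420 mm long (x), 340 wide (y), 200 high with its lid shut (lid handle at the far end to 236 mm); fixed to the bench. Origin: middle of its underside. Its front, a grey control head 130 mm long and of full width, faces its own -x. The control panel on the head carries three large thumbwheels on its left half and a green start button on the right
- panel_mid (a point): middle of the control panel's surface (135 x 340 mm). The panel slopes up by 15 degrees from its front edge to the tank. Axes: x up the slope, away from the front; y level, to the left as seen from the front; z square out of the panel. Black bezel bars 14 mm wide stand 10 mm above the panel between the wheels, with red index lines; the tank's lid is at most 10 mm above the panel's plane
- tens (a joint): left-hand wheel (tens). 0: its figure 0 stands at the red index lines, at the middle of the exposed arc; d x 0.6283 rad (36 degrees): figure d. It grows when the top of the wheel is pushed up the slope, away from the front edge (panel +x), and falls when the top is pulled towards the front. End stops at 0 and 9: no passing from 9 to 0
- units (a joint): middle wheel (units), values as for the left-hand one. Each wheel has a sprung click stop at every figure: some 3 to 4 N at the ribs carries it over the half-way point, then it snaps on to the next figure by itself; let go before that, it snaps back
- tenths (a joint): right-hand wheel (tenths), values and click stops as for the other two
- tens_axle (a point): middle of the left-hand wheel's axle; fixed, does not turn; axes as panel_mid. The three axles lie on one line along y, 45 mm apart. From here along +z: panel surface 20 mm, the rim's top (the face that is read) 40 mm, tip of a rib that passes the top 47 mm
- units_axle (a point): the same point of the middle wheel. Each wheel: rim 80 mm across, 20 mm wide; ten flat white faces with black figures 0 to 9; between neighbouring faces a black rib 5 mm thick, 7 mm high above the rim, as wide as the wheel. With a figure at the index the nearest ribs stand 18 and 54 degrees either side of the top
- tenths_axle (a point): the same point of the right-hand wheel
- start (a joint): travel of the green start button: 0 out, 0.006 m fully in. It is sprung: starts to move at 1.5 N, fully in at 5 N, and comes out again when let go
- start_top (a point): middle of the top face of the green start button (34 mm across, on a steel collar 50 mm across, 22 mm above the panel; the point goes in with the button); z square out of the panel, which is the way it is pressed (towards -z), axes as panel_mid
- siphon: steel whipping siphon with a red charger holder, body 82 mm across, 250 mm tall, spout and holder reaching 85 mm from its axis, loose, standing beside the left of the control head; origin: middle of its foot
- glass_a: empty clear tumbler, 84 mm across, 72 mm tall, loose, beside the right of the control head; origin: middle of its foot
- glass_b: the same kind of tumbler, on the white cutting board to the right; origin: middle of its foot
- bowl: white china bowl, 130 mm across, 50 mm high, loose, on the white cutting board; origin: middle of its foot
- ramekin: white ramekin, 80 mm across, with a brown egg in it (57 mm high in all), loose, on the bath's lid; origin: middle of its foot
- spoon: steel spoon, 190 mm long, loose, lying on the bath's lid; origin under its middle, x along it
- knife: chef's knife with a black handle, 300 mm long, loose, lying on the white cutting board; origin near its bolster, x towards the blade's tip

How it is judged:
By the outcome, as a careful person would: the job done as asked, in the order asked, and still so for the second after the job is handed in, with the robot touching nothing.
It also fails if it takes over 64 s, if anything falls off the work surface, if the arm or the gripper's body presses on something with over 40 N, if the wrist force passes 120 N, or if a joint passes its speed limit or range.

## Working session

There is one attempt and no reset: what is moved stays moved. The work goes in short steps, Python scripts to look and compute and a tool call to move; the robot and the scene stay as the last step left them, time stands still between calls to the robot, and variables do not carry over. Pictures are saved under pics/ and viewed, and the job is handed in when it is done.

Besides the shell and the picture viewer there is one more tool, called as a command line: name --argument value ..., lists and objects as JSON in quotes. jog_arm: Moves the arm, as the interface text tells. Its arguments: {"type":"object","properties":{"steps":{"type":"array","items":{"type":"object","properties":{"fingers":{"type":"number"},"delta_pos":{"type":"array","items":{"type":"number"}},"turn":{"type":"number"}}}}},"required":["steps"]}

```bash
ls; mkdir -p pics; python3 - <<'E'
from rig import *
import cv2
for n in("side","top"):
    im=capture(n); cv2.imwrite(f"pics/{n}0.png",im[:,:,::-1]); print(n,camera_info(n))
print(read_state())
E
```

```text
pics
side {'fov_y': 46.31888373554488, 'cx': 281.10611589792455, 'cy': 209.97471165359508, 'k1': -0.07091205136666658, 'view': array([[ 0.89331327, -0.44924528, -0.01304155, -0.52098519],
       [-0.30925387, -0.59337016, -0.74315133,  0.21812261],
       [ 0.32611876,  0.66790009, -0.66899628,  1.46267693],
       [ 0.        ,  0.        ,  0.        ,  1.        ]])}
top {'fov_y': 53.04742361469606, 'cx': 284.9070676871657, 'cy': 210.25729288258884, 'k1': -0.0853265523425271, 'view': array([[ 0.02267451, -0.99974203, -0.00131818, -0.10755997],
       [-0.98179709, -0.02201877, -0.18865217,  0.56687751],
       [ 0.18857448,  0.00557178, -0.98204309,  1.22281146],
       [ 0.        ,  0.        ,  0.        ,  1.        ]])}
{'time_s': 0.1, 'joint_positions': array([-7.75510537e+01,  3.02726447e+01,  8.21452734e+01, -1.01571796e-03,
        6.76897842e+01, -1.02276265e+01]), 'qvel': array([ 0.10785737, -0.19582303, -0.15626621, -0.04812897,  0.06169279,
        0.00564371]), 'tau': array([-8.22964626e-05, -4.40987277e+01, -1.77150536e+01,  6.34373166e-02,
        5.33975952e-02, -5.00215924e-05]), 'position': array([ 0.24084502, -0.5760883 ,  0.23870106]), 'tcp_rot': array([[ 3.85534635e-01, -4.21233897e-04,  9.22693268e-01],
       [-9.22691504e-01,  1.83202774e-03,  3.85534735e-01],
       [-1.85279996e-03, -9.99998233e-01,  3.17641208e-04]]), 'force': array([0.50037001, 0.44188825, 1.08106643]), 'moment': array([-0.03281051, -0.01342887, -0.01211421]), 'opening': 1.0027996966896078}
```

View pics/side0.png

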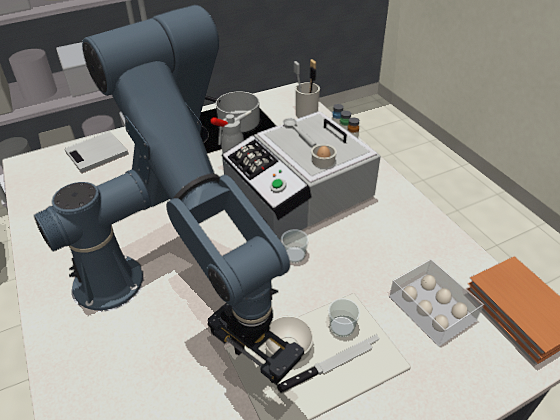

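View pics/top0.png

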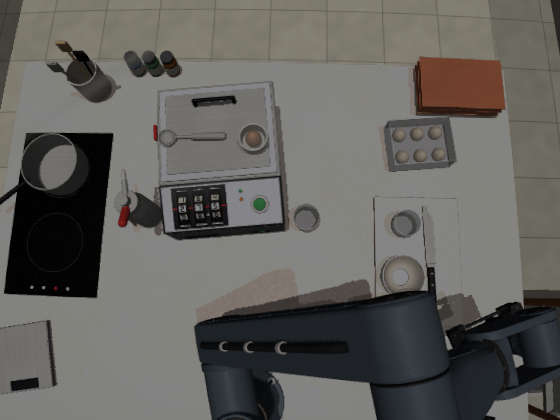

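```bash
python3 - <<'E'
from rig import *
for c in("top","side"):
  for t in("panel_mid","tens_axle","units_axle","tenths_axle","start_top","bath","siphon","glass_a","ramekin","spoon"):
    print(c,t,[(d['position'],round(d['confidence'],2)) for d in tip_of(t,c)][:3])
print(read_state()['time_s'])
E
```

```text
top panel_mid [([0.5617, 0.0816, 0.1719], 0.59)]
top tens_axle [([0.5539, 0.1837, 0.1517], 0.78)]
top units_axle [([0.5638, 0.1368, 0.1548], 0.73), ([0.5589, -0.0276, 0.1941], 0.67), ([0.5518, 0.1841, 0.1486], 0.36)]
top tenths_axle [([0.5573, 0.0929, 0.1548], 0.91)]
top start_top [([0.561, 0.0963, 0.1525], 0.34)]
top bath []
top siphon [([0.5477, 0.3341, 0.0003], 0.78)]
top glass_a [([0.5496, -0.1554, -0.0028], 0.73), ([0.5363, -0.459, 0.0119], 0.55)]
top ramekin [([0.7346, -0.0017, 0.2047], 0.71)]
top spoon [([0.7398, 0.1685, 0.2037], 0.88)]
side panel_mid [([0.5583, 0.0801, 0.173], 0.63)]
side tens_axle [([0.5496, 0.1846, 0.1581], 0.61)]
side units_axle [([0.5575, 0.1344, 0.1521], 0.68)]
side tenths_axle [([0.5648, 0.0975, 0.1583], 0.84)]
side start_top [([0.5574, -0.026, 0.1915], 0.67)]
side bath []
side siphon []
side glass_a [([0.5362, -0.4621, 0.0104], 0.78), ([0.55, -0.1556, -0.0016], 0.57)]
side ramekin [([0.7305, -0.0025, 0.2026], 0.67)]
side spoon [([0.7414, 0.1685, 0.1979], 0.72)]
1.1
```

```bash
cat > h.py <<'E'
from rig import *
import numpy as np, cv2
def proj(n,P):
    c=camera_info(n);V=c['view'];P=np.atleast_2d(P)
    p=P@V[:3,:3].T+V[:3,3];s=p[:,:2]/p[:,2:]
    f=210/np.tan(np.radians(c['fov_y']/2));r2=(s**2).sum(1,keepdims=True)
    return s*(1+c['k1']*r2)*f+[c['cx'],c['cy']]
def crop(n,x0,y0,x1,y1,k,fn):
    im=capture(n)[y0:y1,x0:x1,::-1];im=cv2.resize(im,None,fx=k,fy=k,interpolation=cv2.INTER_CUBIC);cv2.imwrite('pics/'+fn,im)
E
python3 - <<'E'
from h import *
crop("top",150,170,300,245,5,"t1.png")
crop("side",210,125,320,215,7,"s1.png")
E
```

```text
(no output)
```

View pics/t1.png

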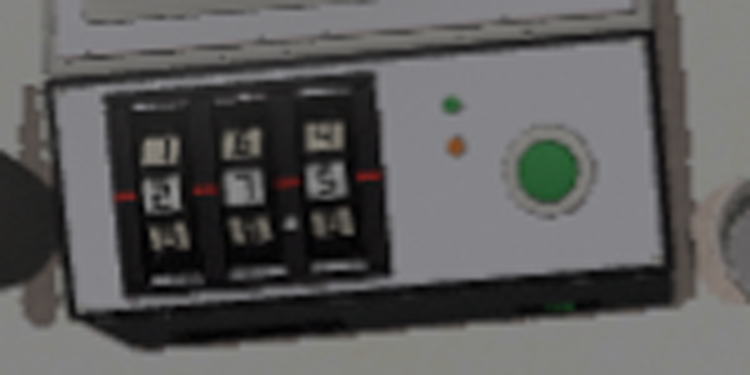

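View pics/s1.png

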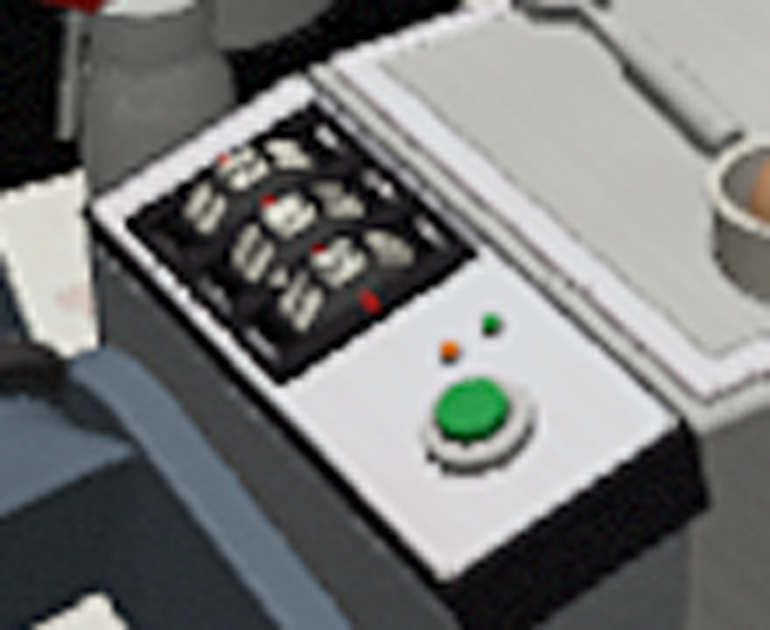

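```bash
cat > fit.py <<'E'
from h import *
from scipy.optimize import least_squares
def R(y,t=np.radians(15)):
    c,s=np.cos(y),np.sin(y)
    Rz=np.array([[c,-s,0],[s,c,0],[0,0,1]])
    # x up slope: (cos t,0,sin t)
    return Rz@np.array([[np.cos(t),0,-np.sin(t)],[0,1,0],[np.sin(t),0,np.cos(t)]])
E
python3 - <<'E'
from fit import *
P=np.array([[.0675,.17,0],[.0675,-.17,0],[-.0675,.17,0],[-.0675,-.17,0]])
T=np.array([(48,83),(652,35),(72,315),(670,268)]);T=(T+.5)/5-.5+[150,170]
S=np.array([(305,72),(685,420),(92,205),(450,580)]);S=(S+.5)/7-.5+[210,125]
bt=(np.array([548,172])+.5)/5-.5+[150,170]; bs=(np.array([472,408])+.5)/7-.5+[210,125]
def res(p):
    W=P@R(p[3]).T+p[:3]; b=p[:3]+R(p[3])@[p[4],p[5],.022]
    return np.r_[(proj("top",W)-T).ravel(),(proj("side",W)-S).ravel(),(proj("top",b)-bt).ravel(),(proj("side",b)-bs).ravel()]
r=least_squares(res,[.56,.08,.17,.06,0,-.1],loss='soft_l1')
print(r.x,np.degrees(r.x[3]));print(res(r.x).reshape(-1,2).round(1))
p=r.x;Rm=R(p[3])
ax=dict(tens=[.5527,.184,.155],units=[.5607,.1356,.1535],tenths=[.561,.0952,.1565],start=[.558,-.0268,.1928])
for k,v in ax.items(): print(k,Rm.T@(np.array(v)-p[:3]))
E
```

```text
[ 0.55935188  0.08142452  0.17381488  0.1021593  -0.00644945 -0.10664036] 5.853296564347338
[[-1.6 -1.6]
 [ 0.5 -1.7]
 [-1.7  0.5]
 [ 0.6  0.4]
 [ 0.1 -0.9]
 [ 2.   0.9]
 [-1.9  0.5]
 [-0.6  2.4]
 [ 0.1 -0.1]
 [-0.2 -0. ]]
tens [-0.00115699  0.10271905 -0.01916858]
units [ 0.00137417  0.05375554 -0.02139972]
tenths [-0.00154078  0.01353558 -0.01751283]
start [-0.00704614 -0.1075224   0.02154285]
```

```bash
cat > fit2.py <<'E'
from fit import *
def blobs(n,box,kind):
    im=capture(n).astype(int);x0,y0,x1,y1=box;c=im[y0:y1,x0:x1]
    r,g,b=c[...,0],c[...,1],c[...,2]
    w=np.clip((r-np.maximum(g,b)) if kind=='r' else g-np.maximum(r,b),0,None)
    m=(w>25).astype(np.uint8)
    k,l,s,ce=cv2.connectedComponentsWithStats(m,connectivity=8)
    o=[]
    for i in range(1,k):
        yy,xx=np.where(cv2.dilate((l==i).astype(np.uint8),np.ones((3,3)))>0);ww=w[yy,xx]
        o.append((np.round([(xx*ww).sum()/ww.sum()+x0,(yy*ww).sum()/ww.sum()+y0],2),s[i,4]))
    return o
E
python3 - <<'E'
from fit2 import *
for n,b in(("top",(160,180,295,240)),("side",(225,135,305,200))):
    for k in'rg': print(n,k,blobs(n,b,k))
E
```

```text
top r [(array([240.61, 198.85]), np.int32(7)), (array([207.11, 206.04]), np.int32(10)), (array([223.23, 204.66]), np.int32(10)), (array([190.54, 207.45]), np.int32(10)), (array([174.5 , 208.81]), np.int32(8))]
top g [(array([239.82, 190.4 ]), np.int32(5)), (array([259.04, 203.68]), np.int32(104)), (array([262.97, 230.79]), np.int32(1))]
side r [(array([241.4 , 147.32]), np.int32(4)), (array([247.77, 153.19]), np.int32(5)), (array([254.88, 160.06]), np.int32(3)), (array([262.34, 167.62]), np.int32(11)), (array([273.69, 174.34]), np.int32(6))]
side g [(array([279.58, 170.53]), np.int32(4)), (array([276.85, 182.83]), np.int32(76))]
```

```bash
python3 - <<'E'
from fit2 import *
P=np.array([[.0675,.17,0],[.0675,-.17,0],[-.0675,.17,0],[-.0675,-.17,0]])
T=np.array([(48,83),(652,35),(72,315),(670,268)]);T=(T+.5)/5-.5+[150,170]
S=np.array([(305,72),(685,420),(92,205),(450,580)]);S=(S+.5)/7-.5+[210,125]
MT=np.array([(174.5,208.81),(190.54,207.45),(207.11,206.04),(223.23,204.66)]);MS=np.array([262.34,167.62])
bt=np.array([259.04,203.68]);bs=np.array([276.85,182.6])
def res(p):
    Rm=R(p[3]);W=P@Rm.T+p[:3]; b=p[:3]+Rm@[p[4],p[5],.022]
    M=np.array([[0,p[6]+d*.045,.0102] for d in(1.5,.5,-.5,-1.5)])@Rm.T+p[:3]
    return np.r_[.4*(proj("top",W)-T).ravel(),.4*(proj("side",W)-S).ravel(),(proj("top",M)-MT).ravel(),(proj("side",M[3])-MS).ravel(),(proj("top",b)-bt).ravel(),(proj("side",b)-bs).ravel()]
r=least_squares(res,[.56,.08,.17,.1,0,-.1,.057])
p=r.x;print(p,np.degrees(p[3]));print(res(p).reshape(-1,2).round(2))
Rm=R(p[3])
for k,v in dict(tens=[0,p[6]+.045,-.02],units=[0,p[6],-.02],tenths=[0,p[6]-.045,-.02],start=[p[4],p[5],.022]).items(): print(k,Rm@v+p[:3])
# rectified
A=[]
im=capture("top")
N=8000
gx=np.linspace(.06,-.06,480);gy=np.linspace(.14,-.03,680)
X,Y=np.meshgrid(gx,gy,indexing='ij')
q=proj("top",np.c_[X.ravel(),Y.ravel(),0*X.ravel()+.015]@Rm.T+p[:3]).reshape(480,680,2).astype(np.float32)
cv2.imwrite("pics/rect.png",cv2.remap(im[:,:,::-1].copy(),q[...,0],q[...,1],cv2.INTER_CUBIC))
E
```

```text
[ 0.55763349  0.0803518   0.17518152  0.10403695 -0.00476541 -0.10558776
  0.06026927] 5.960878386606206
[[-0.59 -0.39]
 [ 0.31 -0.55]
 [-0.58  0.47]
 [ 0.42  0.33]
 [-0.13 -0.36]
 [ 0.71  0.35]
 [-0.95  0.21]
 [-0.35  0.98]
 [-0.19 -0.19]
 [ 0.06 -0.15]
 [-0.17 -0.06]
 [ 0.1   0.  ]
 [ 0.1   0.29]
 [ 0.17  0.07]
 [-0.07 -0.28]]
tens [0.55184973 0.18558944 0.15586301]
units [0.55652296 0.14083276 0.15586301]
tenths [0.56119618 0.09607607 0.15586301]
start [ 0.55835733 -0.02573439  0.19519851]
```

View pics/rect.png

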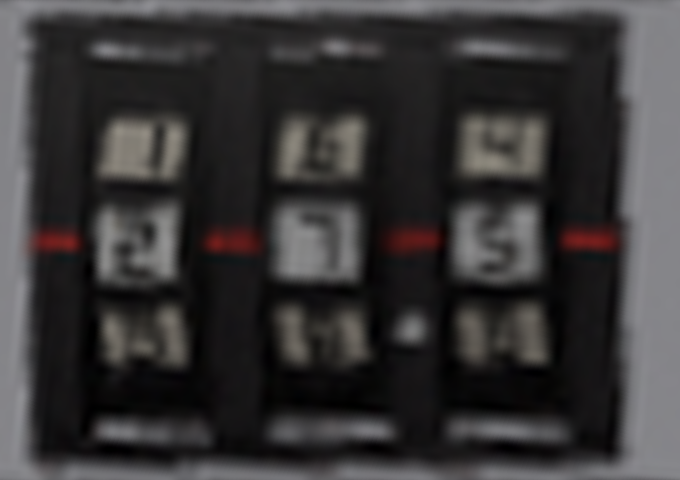

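jog_arm --steps '[{"delta_pos": [0,0,40],"turn": 0},{"delta_pos": [0,0,80],"turn": 0},{"delta_pos": [0,0,120],"turn": 0},{"delta_pos": [20,30,130],"turn": 7},{"delta_pos": [40,60,140],"turn": 14},{"delta_pos": [65,95,140],"turn": 21},{"delta_pos": [90,130,140],"turn": 28},{"delta_pos": [115,165,140],"turn": 35},{"delta_pos": [138,200,140],"turn": 42},{"delta_pos": [161,233,140],"turn": 49},{"delta_pos": [184,266,140],"turn": 56},{"delta_pos": [207,300,140],"turn": 63},{"delta_pos": [230,335,140],"turn": 70},{"delta_pos": [253,370,140],"turn": 73.3},{"delta_pos": [253,370,140],"turn": 73.3}]'

```text
$.steps[0]: bad value
```

```bash
python3 - <<'E'
from h import *
s=read_state();print(s['position'],s['tcp_rot'].round(3),s['joint_positions'].round(1),s['force'],s['time_s'])
im=capture('side');cv2.imwrite('pics/s2.png',im[:,:,::-1])
E
```

```text
[ 0.24098533 -0.57663755  0.23954835] [[ 0.386 -0.     0.923]
 [-0.923  0.     0.386]
 [-0.    -1.     0.   ]] [-77.5  30.2  82.1  -0.   67.7 -10.2] [ 0.03485488 -0.12871682 -0.20146121] 1.45
```

View pics/s2.png

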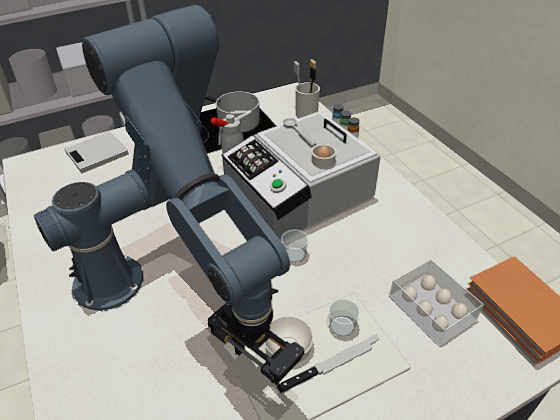

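Fingers value is needed in each row.

jog_arm --steps '[{"fingers": 100,"delta_pos": [0,0,40],"turn": 0},{"fingers": 100,"delta_pos": [0,0,80],"turn": 0},{"fingers": 100,"delta_pos": [0,0,120],"turn": 0},{"fingers": 100,"delta_pos": [20,30,130],"turn": 7},{"fingers": 100,"delta_pos": [40,60,140],"turn": 14},{"fingers": 100,"delta_pos": [62,93,140],"turn": 21},{"fingers": 100,"delta_pos": [84,126,140],"turn": 28},{"fingers": 100,"delta_pos": [107,159,140],"turn": 35},{"fingers": 100,"delta_pos": [130,192,140],"turn": 42},{"fingers": 100,"delta_pos": [153,225,140],"turn": 49},{"fingers": 100,"delta_pos": [176,259,140],"turn": 56},{"fingers": 100,"delta_pos": [199,293,140],"turn": 63},{"fingers": 100,"delta_pos": [222,327,140],"turn": 70},{"fingers": 100,"delta_pos": [245,361,140],"turn": 73.3},{"fingers": 100,"delta_pos": [245,361,140],"turn": 73.3}]'

```text
time_s: 2.75
position: [0.4889, -0.2093, 0.3798]
tcp_rot: [[0.994, 0.003, -0.113], [0.113, 0.004, 0.994], [0.003, -1.0, 0.003]]
force: [-0.7, -0.1, 0.5]
opening: 1.001
```

```bash
python3 - <<'E'
from h import *
s=read_state();print(s['position'],s['tcp_rot'].round(3),s['joint_positions'].round(1),s['force'],s['time_s'])
im=capture('side');cv2.imwrite('pics/s3.png',im[:,:,::-1])
E
```

```text
[ 0.48889088 -0.20928199  0.37982387] [[ 0.994  0.003 -0.113]
 [ 0.113  0.004  0.994]
 [ 0.003 -1.     0.003]] [-35.4  14.9  84.2   0.3  81.  -41.9] [-0.65990877 -0.07645332  0.50538177] 2.75
```

View pics/s3.png

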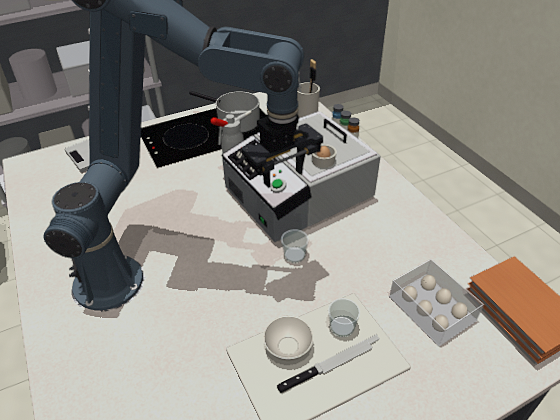

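```bash
python3 - <<'E'
from h import *
crop("side",225,100,335,190,7,"s4.png")
E
```

```text
(no output)
```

View pics/s4.png

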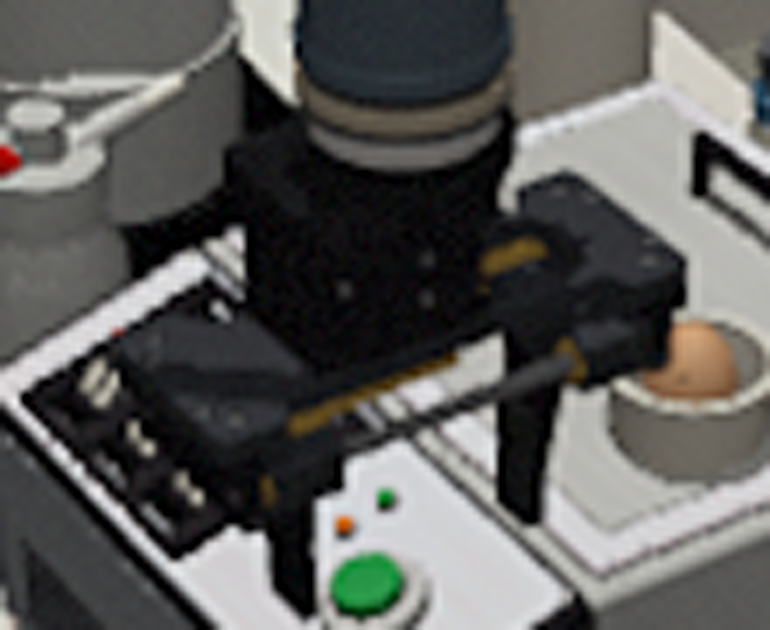

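```bash
cat > plan.py <<'E'
from h import *
AX=dict(tens=np.array([.55185,.18559,.15586]),units=np.array([.55652,.14083,.15586]),tenths=np.array([.5612,.09608,.15586]))
u=np.array([np.cos(np.radians(5.96)),np.sin(np.radians(5.96)),0]);t=np.radians(15)
def tcp(w,x,z,off=51.):
    h=x*np.cos(t)-z*np.sin(t)-off; v=x*np.sin(t)+z*np.cos(t)+17
    return AX[w]*1000+h*u+[0,0,v]
E
python3 - <<'E'
from plan import *
s=read_state();print(s['position'],s['tcp_rot'][:,0],s['force'])
c=s['position']*1000
for q in[(-18,80),(-28,40),(-22,42.7),(-16,44.2),(-8,45.2),(0,45.2)]: print(q,(tcp('tens',*q)-c).round(1), (tcp('tens',*q)-tcp('tens',-28,40)).round(1))
E
```

```text
[ 0.48654321 -0.21418057  0.37964637] [ 9.94203264e-01  1.07516539e-01 -2.53900186e-04] [-0.45163699  0.39107814 -0.39332821]
(-18, 80) [ -23.3  390.5 -134.2] [-0.7 -0.1 41.2]
(-28, 40) [ -22.6  390.6 -175.4] [0. 0. 0.]
(-22, 42.7) [ -17.5  391.1 -171.2] [5.1 0.5 4.2]
(-16, 44.2) [ -12.2  391.7 -168.2] [10.4  1.1  7.2]
(-8, 45.2) [  -4.7  392.5 -165.2] [17.9  1.9 10.2]
(0, 45.2) [   2.9  393.3 -163.1] [25.6  2.7 12.3]
```

jog_arm --steps '[{"fingers": 100,"delta_pos": [-4,40,0],"turn": 0},{"fingers": 100,"delta_pos": [-8,80,0],"turn": 0},{"fingers": 100,"delta_pos": [-10,120,0],"turn": 0},{"fingers": 100,"delta_pos": [-12,160,-10],"turn": 0},{"fingers": 100,"delta_pos": [-14,200,-20],"turn": 0},{"fingers": 100,"delta_pos": [-16,240,-30],"turn": 0},{"fingers": 100,"delta_pos": [-18,280,-40],"turn": 0},{"fingers": 100,"delta_pos": [-20,315,-60],"turn": 0},{"fingers": 100,"delta_pos": [-22,345,-85],"turn": 0},{"fingers": 100,"delta_pos": [-23,370,-110],"turn": 0},{"fingers": 100,"delta_pos": [-23,385,-130],"turn": 0},{"fingers": 100,"delta_pos": [-23,390.5,-134],"turn": 0},{"fingers": 100,"delta_pos": [-23,390.5,-134],"turn": 0},{"fingers": 100,"delta_pos": [-23,390.5,-134],"turn": 0},{"fingers": 100,"delta_pos": [-23,390.5,-134],"turn": 0}]'

```text
time_s: 4.1
position: [0.4644, 0.1735, 0.2469]
tcp_rot: [[0.995, 0.003, -0.102], [0.102, -0.0, 0.995], [0.003, -1.0, -0.0]]
force: [-0.5, 0.2, 0.0]
opening: 0.999
```

```bash
python3 - <<'E'
from plan import *
im=capture('side');cv2.imwrite('pics/s5.png',cv2.resize(im[90:230,180:360,::-1],None,fx=4,fy=4,interpolation=2))
im=capture('top');cv2.imwrite('pics/t5.png',cv2.resize(im[150:270,130:310,::-1],None,fx=4,fy=4,interpolation=2))
s=read_state();print(s['position'],s['tcp_rot'][:,0],s['force'],s['time_s'])
c=s['position']*1000
for q in[(-18,80),(-28,40),(0,45.2)]: print(q,(tcp('tens',*q)-c).round(1))
E
```

```text
[0.46422082 0.17369432 0.24693824] [0.99477205 0.10207618 0.00300485] [-0.1349335  -0.34849592  1.28149338] 4.2
(-18, 80) [-1.   2.6 -1.5]
(-28, 40) [ -0.3   2.7 -42.7]
(0, 45.2) [ 25.3   5.4 -30.4]
```

View pics/s5.png

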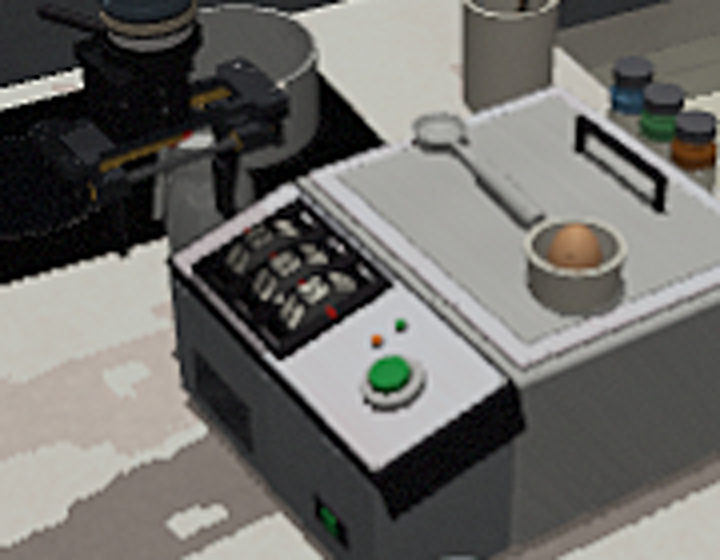

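View pics/t5.png

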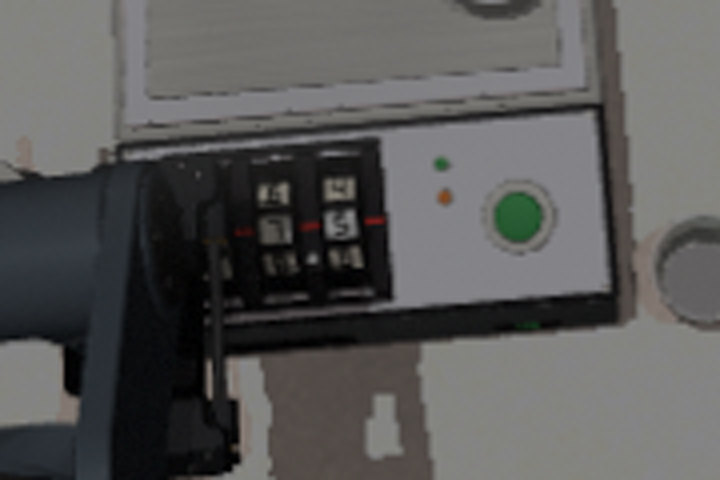

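```bash
python3 - <<'E'
from plan import *
s=read_state();p=s['position'];X=s['tcp_rot'][:,0]
q=np.array([p+d*X-[0,0,.017] for d in(-.0585,-.0435,.0435,.051,.0585)])
print(((proj('side',q)-[180,90])*4).round())
E
python3 - <<'E'
import cv2
im=cv2.imread('pics/s5.png')[120:280,60:280]
cv2.imwrite('pics/s6.png',cv2.convertScaleAbs(cv2.resize(im,None,fx=3,fy=3),alpha=2.5,beta=20))
E
```

```text
[[106. 256.]
 [123. 250.]
 [219. 215.]
 [227. 212.]
 [235. 209.]]
```

View pics/s6.png

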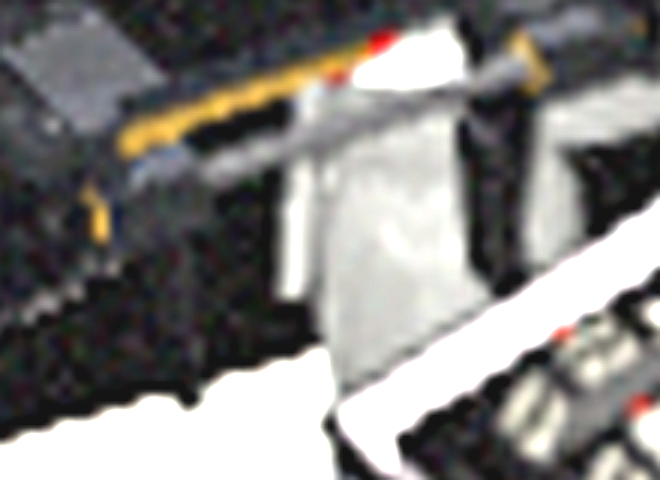

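jog_arm --steps '[{"fingers": 100,"delta_pos": [0,2,-12],"turn": 0},{"fingers": 100,"delta_pos": [0,2,-24],"turn": 0},{"fingers": 100,"delta_pos": [0,2,-33],"turn": 0},{"fingers": 100,"delta_pos": [0,2,-42],"turn": 0},{"fingers": 100,"delta_pos": [0,2,-42],"turn": 0},{"fingers": 100,"delta_pos": [0,2,-42],"turn": 0}]'

```text
time_s: 4.7
position: [0.4629, 0.1766, 0.2034]
tcp_rot: [[0.995, -0.001, -0.104], [0.104, -0.0, 0.995], [-0.001, -1.0, -0.0]]
force: [-0.0, 0.7, 0.7]
opening: 1.004
```

```bash
python3 - <<'E'
from plan import *
s=read_state();print(s['position'],s['tcp_rot'][:,0],s['force'],s['time_s'])
c=s['position']*1000
for q in[(-28,40),(-22,42.7),(-16,44.2),(-8,45.2),(0,45.2)]: print(q,(tcp('tens',*q)-c).round(1))
E
```

```text
[0.46293731 0.17655147 0.20336556] [ 9.94611420e-01  1.03670430e-01 -7.51534462e-04] [-0.02789406  0.66440949  0.67025387] 4.7
(-28, 40) [ 1.  -0.1  0.9]
(-22, 42.7) [6.1 0.4 5. ]
(-16, 44.2) [11.4  1.   8. ]
(-8, 45.2) [18.9  1.7 11.1]
(0, 45.2) [26.6  2.5 13.2]
```

jog_arm --steps '[{"fingers": 100,"delta_pos": [3,0.3,2.5],"turn": 0},{"fingers": 100,"delta_pos": [6,0.5,5],"turn": 0},{"fingers": 100,"delta_pos": [9,0.8,6.7],"turn": 0},{"fingers": 100,"delta_pos": [12,1,8.2],"turn": 0},{"fingers": 100,"delta_pos": [15,1.4,9.5],"turn": 0}]'

```text
time_s: 5.12
position: [0.4774, 0.1782, 0.2135]
tcp_rot: [[0.995, -0.002, -0.104], [0.104, -0.0, 0.995], [-0.002, -1.0, -0.0]]
force: [-4.3, 0.1, 3.7]
opening: 1.003
```

jog_arm --steps '[{"fingers": 100,"delta_pos": [3,0.3,1.3],"turn": 0},{"fingers": 100,"delta_pos": [6,0.6,2.3],"turn": 0},{"fingers": 100,"delta_pos": [9,0.9,3.2],"turn": 0},{"fingers": 100,"delta_pos": [11.5,1.2,3.8],"turn": 0},{"fingers": 100,"delta_pos": [11.5,1.2,3.8],"turn": 0},{"fingers": 100,"delta_pos": [11.5,1.2,3.8],"turn": 0}]'

```text
time_s: 5.62
position: [0.492, 0.1798, 0.2186]
tcp_rot: [[0.995, 0.006, -0.104], [0.104, 0.001, 0.995], [0.006, -1.0, 0.0]]
force: [0.4, 1.0, 6.5]
opening: 0.999
```

```bash
python3 - <<'E'
from plan import *
crop("side",210,125,320,215,7,"s7.png")
s=read_state();print(s['position'],s['tcp_rot'][:,0],s['force'],s['time_s'])
E
```

```text
[0.49216119 0.17978046 0.21860798] [0.99453189 0.10420275 0.00693642] [ 0.37144659 -0.39741431  5.98111325] 5.6667
```

View pics/s7.png

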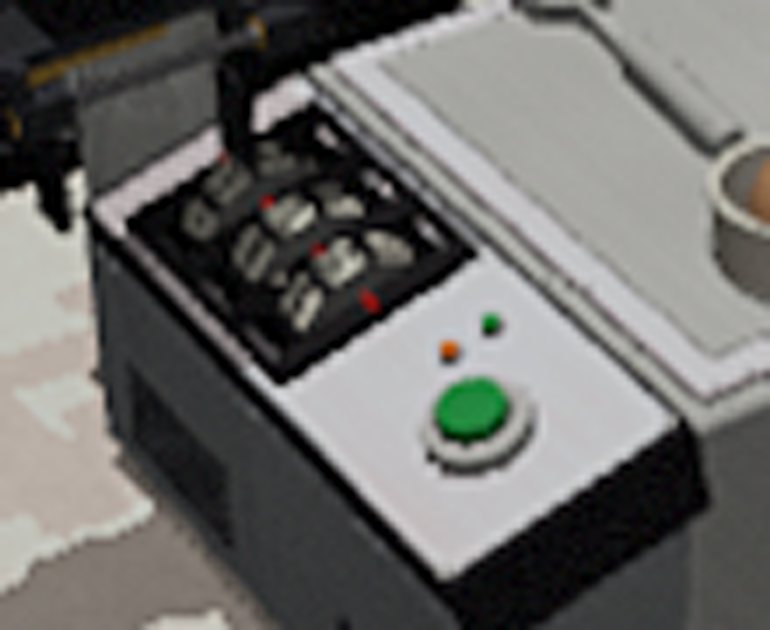

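jog_arm --steps '[{"fingers": 100,"delta_pos": [0,0,8],"turn": 0},{"fingers": 100,"delta_pos": [0,0,18],"turn": 0},{"fingers": 100,"delta_pos": [-12,-1.2,18],"turn": 0},{"fingers": 100,"delta_pos": [-26.5,-2.7,18],"turn": 0},{"fingers": 100,"delta_pos": [-26.5,-2.7,18],"turn": 0},{"fingers": 100,"delta_pos": [-26.5,-2.7,18],"turn": 0}]'

```text
time_s: 6.17
position: [0.4631, 0.1768, 0.2355]
tcp_rot: [[0.995, 0.001, -0.104], [0.104, 0.0, 0.995], [0.001, -1.0, 0.0]]
force: [-0.9, 0.4, 1.5]
opening: 0.998
```

```bash
python3 - <<'E'
from plan import *
s=read_state();print(s['position'],s['tcp_rot'][:,0],s['force'],s['time_s'])
c=s['position']*1000
for q in[(-28,40),(0,45.2)]: print(q,(tcp('tens',*q)-c).round(1))
crop("side",220,125,290,185,11,"s8.png")
E
```

```text
[0.46305647 0.17684277 0.23547392] [0.99454538 0.10429972 0.00102302] [-0.88917875  0.37009115  1.45513814] 6.1667
(-28, 40) [  0.9  -0.4 -31.2]
(0, 45.2) [ 26.4   2.2 -19. ]
```

View pics/s8.png

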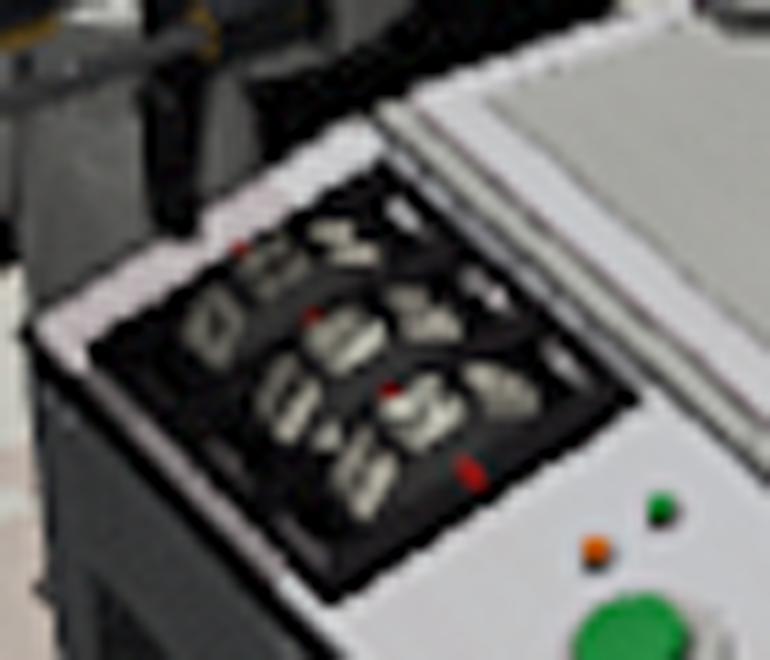

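jog_arm --steps '[{"fingers": 100,"delta_pos": [-25,0,20],"turn": 0},{"fingers": 100,"delta_pos": [-50,-40,20],"turn": 0},{"fingers": 100,"delta_pos": [-50,-80,20],"turn": 0},{"fingers": 100,"delta_pos": [-50,-120,20],"turn": 0},{"fingers": 100,"delta_pos": [-50,-160,20],"turn": 0},{"fingers": 100,"delta_pos": [-50,-160,20],"turn": 0}]'

```text
time_s: 6.72
position: [0.4156, 0.0098, 0.2556]
tcp_rot: [[0.995, 0.004, -0.096], [0.096, -0.004, 0.995], [0.003, -1.0, -0.005]]
force: [0.3, 0.2, 0.3]
opening: 0.999
```

```bash
python3 - <<'E'
from plan import *
crop("top",150,170,300,245,5,"t9.png")
E
```

```text
(no output)
```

View pics/t9.png

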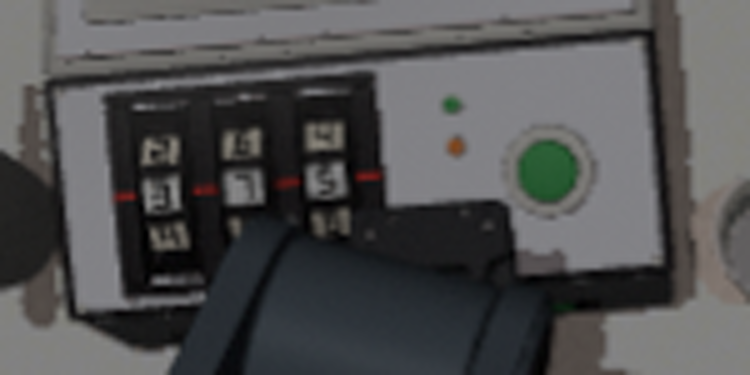

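jog_arm --steps '[{"fingers": 100,"delta_pos": [0,40,0],"turn": 0},{"fingers": 100,"delta_pos": [0,80,0],"turn": 0},{"fingers": 100,"delta_pos": [0,120,0],"turn": 0},{"fingers": 100,"delta_pos": [25,150,0],"turn": 0},{"fingers": 100,"delta_pos": [50,160,0],"turn": 0},{"fingers": 100,"delta_pos": [50,160,-10],"turn": 0},{"fingers": 100,"delta_pos": [50,160,-20],"turn": 0},{"fingers": 100,"delta_pos": [50,160,-20],"turn": 0},{"fingers": 100,"delta_pos": [50,160,-30],"turn": 0},{"fingers": 100,"delta_pos": [50,160,-40],"turn": 0},{"fingers": 100,"delta_pos": [50,160,-51],"turn": 0},{"fingers": 100,"delta_pos": [50,160,-51],"turn": 0},{"fingers": 100,"delta_pos": [50,160,-51],"turn": 0}]'

```text
time_s: 7.85
position: [0.4627, 0.1773, 0.2038]
tcp_rot: [[0.995, -0.001, -0.105], [0.105, 0.0, 0.995], [-0.001, -1.0, 0.0]]
force: [-0.2, 0.3, -0.1]
opening: 1.002
```

jog_arm --steps '[{"fingers": 100,"delta_pos": [3,0.3,2.5],"turn": 0},{"fingers": 100,"delta_pos": [6,0.5,5],"turn": 0},{"fingers": 100,"delta_pos": [9,0.8,6.7],"turn": 0},{"fingers": 100,"delta_pos": [12,1,8.2],"turn": 0},{"fingers": 100,"delta_pos": [15,1.4,9.5],"turn": 0},{"fingers": 100,"delta_pos": [18,1.7,10.8],"turn": 0},{"fingers": 100,"delta_pos": [21,2,12],"turn": 0},{"fingers": 100,"delta_pos": [24,2.3,13.2],"turn": 0},{"fingers": 100,"delta_pos": [26,2.6,14],"turn": 0},{"fingers": 100,"delta_pos": [26,2.6,14],"turn": 0},{"fingers": 100,"delta_pos": [26,2.6,14],"turn": 0},{"fingers": 100,"delta_pos": [26,2.6,22],"turn": 0},{"fingers": 100,"delta_pos": [26,2.6,31],"turn": 0},{"fingers": 100,"delta_pos": [12,1.2,31],"turn": 0},{"fingers": 100,"delta_pos": [0,0,31],"turn": 0},{"fingers": 100,"delta_pos": [0,0,31],"turn": 0},{"fingers": 100,"delta_pos": [0,0,20],"turn": 0},{"fingers": 100,"delta_pos": [0,0,10],"turn": 0},{"fingers": 100,"delta_pos": [0,0,0],"turn": 0},{"fingers": 100,"delta_pos": [0,0,0],"turn": 0}]'

```text
time_s: 9.52
position: [0.4627, 0.1767, 0.203]
tcp_rot: [[0.995, -0.002, -0.104], [0.104, -0.0, 0.995], [-0.002, -1.0, -0.0]]
force: [-0.6, -1.0, -0.0]
opening: 1.0
```

```bash
python3 - <<'E'
from plan import *
s=read_state();print(s['position'],s['force'],s['time_s'])
crop("side",220,125,290,185,11,"s10.png")
E
```

```text
[0.46274607 0.17666232 0.20299607] [-0.55453705 -1.02846905 -0.0374261 ] 9.5167
```

View pics/s10.png

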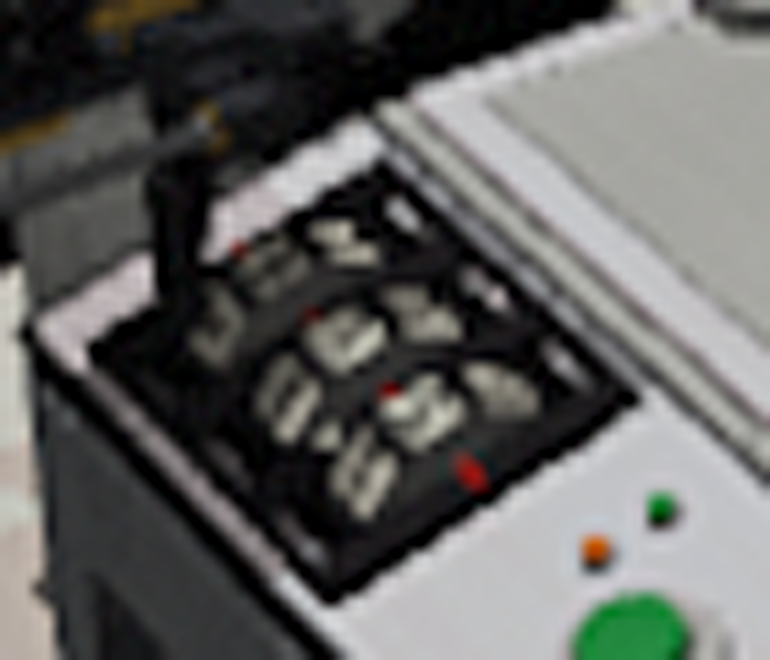

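jog_arm --steps '[{"fingers": 100,"delta_pos": [3,0.3,2.5],"turn": 0},{"fingers": 100,"delta_pos": [6,0.5,5],"turn": 0},{"fingers": 100,"delta_pos": [9,0.8,6.7],"turn": 0},{"fingers": 100,"delta_pos": [12,1,8.2],"turn": 0},{"fingers": 100,"delta_pos": [15,1.4,9.5],"turn": 0},{"fingers": 100,"delta_pos": [18,1.7,10.8],"turn": 0},{"fingers": 100,"delta_pos": [21,2,12],"turn": 0},{"fingers": 100,"delta_pos": [24,2.3,13.2],"turn": 0},{"fingers": 100,"delta_pos": [26,2.6,14],"turn": 0},{"fingers": 100,"delta_pos": [26,2.6,14],"turn": 0},{"fingers": 100,"delta_pos": [26,2.6,14],"turn": 0},{"fingers": 100,"delta_pos": [26,2.6,22],"turn": 0},{"fingers": 100,"delta_pos": [26,2.6,31],"turn": 0},{"fingers": 100,"delta_pos": [12,1.2,31],"turn": 0},{"fingers": 100,"delta_pos": [0,0,31],"turn": 0},{"fingers": 100,"delta_pos": [0,0,31],"turn": 0},{"fingers": 100,"delta_pos": [0,0,20],"turn": 0},{"fingers": 100,"delta_pos": [0,0,10],"turn": 0},{"fingers": 100,"delta_pos": [0,0,0],"turn": 0},{"fingers": 100,"delta_pos": [0,0,0],"turn": 0}]'

```text
time_s: 11.23
position: [0.4627, 0.1766, 0.203]
tcp_rot: [[0.995, -0.002, -0.104], [0.104, -0.0, 0.995], [-0.002, -1.0, -0.0]]
force: [0.2, -0.1, -0.5]
opening: 1.0
```

jog_arm --steps '[{"fingers": 100,"delta_pos": [3,0.3,2.5],"turn": 0},{"fingers": 100,"delta_pos": [6,0.5,5],"turn": 0},{"fingers": 100,"delta_pos": [9,0.8,6.7],"turn": 0},{"fingers": 100,"delta_pos": [12,1,8.2],"turn": 0},{"fingers": 100,"delta_pos": [15,1.4,9.5],"turn": 0},{"fingers": 100,"delta_pos": [18,1.7,10.8],"turn": 0},{"fingers": 100,"delta_pos": [21,2,12],"turn": 0},{"fingers": 100,"delta_pos": [24,2.3,13.2],"turn": 0},{"fingers": 100,"delta_pos": [26,2.6,14],"turn": 0},{"fingers": 100,"delta_pos": [26,2.6,14],"turn": 0},{"fingers": 100,"delta_pos": [26,2.6,14],"turn": 0},{"fingers": 100,"delta_pos": [26,2.6,22],"turn": 0},{"fingers": 100,"delta_pos": [26,2.6,31],"turn": 0},{"fingers": 100,"delta_pos": [12,1.2,42],"turn": 0},{"fingers": 100,"delta_pos": [-25,0,51],"turn": 0},{"fingers": 100,"delta_pos": [-50,-30,51],"turn": 0},{"fingers": 100,"delta_pos": [-50,-70,51],"turn": 0},{"fingers": 100,"delta_pos": [-50,-110,51],"turn": 0},{"fingers": 100,"delta_pos": [-50,-150,51],"turn": 0},{"fingers": 100,"delta_pos": [-50,-160,51],"turn": 0}]'

```text
time_s: 12.9
position: [0.4138, 0.0125, 0.2562]
tcp_rot: [[0.995, 0.003, -0.1], [0.1, -0.003, 0.995], [0.003, -1.0, -0.003]]
force: [0.6, -0.2, 0.2]
opening: 1.0
```

```bash
python3 - <<'E'
from plan import *
crop("top",150,170,300,245,5,"t11.png")
E
```

```text
(no output)
```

View pics/t11.png

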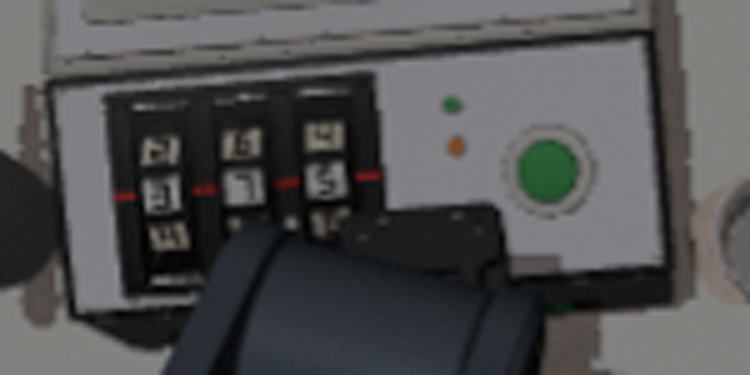

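```bash
python3 - <<'E'
from plan import *
s=read_state();print(s['position'])
print((tcp('tens',-28,39)).round(1))
for q in[(-25,40),(-22,41),(-19,41.7),(-16,42.3),(-13,42.7),(-10,43),(-7,43.1),(-4,43.2),(-2,43.4),(0,43.5)]: print(q,(tcp('tens',*q)-tcp('tens',-28,39)).round(1))
E
```

```text
[0.41395542 0.01294764 0.25600908]
[464.2 176.4 203.3]
(-25, 40) [2.6 0.3 1.7]
(-22, 41) [5.2 0.5 3.5]
(-19, 41.7) [8.  0.8 4.9]
(-16, 42.3) [10.7  1.1  6.3]
(-13, 42.7) [13.5  1.4  7.5]
(-10, 43) [16.3  1.7  8.5]
(-7, 43.1) [19.1  2.   9.4]
(-4, 43.2) [22.   2.3 10.3]
(-2, 43.4) [23.8  2.5 11. ]
(0, 43.5) [25.7  2.7 11.6]
```

jog_arm --steps '[{"fingers": 100,"delta_pos": [0,40,0],"turn": 0},{"fingers": 100,"delta_pos": [0,80,0],"turn": 0},{"fingers": 100,"delta_pos": [0,120,0],"turn": 0},{"fingers": 100,"delta_pos": [25,150,0],"turn": 0},{"fingers": 100,"delta_pos": [50,160,0],"turn": 0},{"fingers": 100,"delta_pos": [50,160,-10],"turn": 0},{"fingers": 100,"delta_pos": [50,160,-20],"turn": 0},{"fingers": 100,"delta_pos": [50,160,-20],"turn": 0},{"fingers": 100,"delta_pos": [50,160,-30],"turn": 0},{"fingers": 100,"delta_pos": [50,160,-40],"turn": 0},{"fingers": 100,"delta_pos": [50,160,-51],"turn": 0},{"fingers": 100,"delta_pos": [51,160,-52],"turn": 0},{"fingers": 100,"delta_pos": [51,160,-52],"turn": 0}]'

```text
time_s: 14.03
position: [0.4636, 0.1772, 0.2031]
tcp_rot: [[0.995, -0.001, -0.104], [0.104, 0.0, 0.995], [-0.001, -1.0, 0.0]]
force: [-0.2, -0.8, -0.7]
opening: 1.0
```

jog_arm --steps '[{"fingers": 100,"delta_pos": [2.6,0.3,1.7],"turn": 0},{"fingers": 100,"delta_pos": [5.2,0.5,3.5],"turn": 0},{"fingers": 100,"delta_pos": [8,0.8,4.9],"turn": 0},{"fingers": 100,"delta_pos": [10.7,1.1,6.3],"turn": 0},{"fingers": 100,"delta_pos": [13.5,1.4,7.5],"turn": 0},{"fingers": 100,"delta_pos": [16.3,1.7,8.5],"turn": 0}]'

```text
time_s: 14.53
position: [0.4786, 0.1784, 0.2117]
tcp_rot: [[0.995, -0.004, -0.104], [0.104, -0.0, 0.995], [-0.004, -1.0, 0.0]]
force: [-6.0, -0.1, 5.4]
opening: 1.005
```

jog_arm --steps '[{"fingers": 100,"delta_pos": [2.8,0.3,0.9],"turn": 0},{"fingers": 100,"delta_pos": [5.7,0.6,1.8],"turn": 0},{"fingers": 100,"delta_pos": [7.5,0.8,2.5],"turn": 0}]'

```text
time_s: 14.78
position: [0.4887, 0.1793, 0.2143]
tcp_rot: [[0.995, 0.002, -0.104], [0.104, 0.0, 0.995], [0.002, -1.0, 0.0]]
force: [1.1, -0.2, -0.4]
opening: 1.001
```

jog_arm --steps '[{"fingers": 100,"delta_pos": [2,0.2,0.6],"turn": 0},{"fingers": 100,"delta_pos": [2,0.2,0.6],"turn": 0}]'

```text
time_s: 14.95
position: [0.4914, 0.1795, 0.2148]
tcp_rot: [[0.995, 0.003, -0.104], [0.104, 0.0, 0.995], [0.003, -1.0, -0.0]]
force: [-0.1, 0.2, -0.2]
opening: 0.999
```

jog_arm --steps '[{"fingers": 100,"delta_pos": [0,0,9],"turn": 0},{"fingers": 100,"delta_pos": [0,0,19],"turn": 0},{"fingers": 100,"delta_pos": [-12,-1.2,19],"turn": 0},{"fingers": 100,"delta_pos": [-25.8,-2.7,19],"turn": 0},{"fingers": 100,"delta_pos": [-25.8,-2.7,19],"turn": 0},{"fingers": 100,"delta_pos": [-25.8,-2.7,8],"turn": 0},{"fingers": 100,"delta_pos": [-25.8,-2.7,-2],"turn": 0},{"fingers": 100,"delta_pos": [-25.8,-2.7,-11.6],"turn": 0},{"fingers": 100,"delta_pos": [-25.8,-2.7,-11.6],"turn": 0}]'

```text
time_s: 15.7
position: [0.4636, 0.1766, 0.2017]
tcp_rot: [[0.995, -0.002, -0.104], [0.104, -0.0, 0.995], [-0.002, -1.0, -0.0]]
force: [-0.3, 0.2, -0.7]
opening: 0.999
```

jog_arm --steps '[{"fingers": 100,"delta_pos": [2.6,0.3,1.7],"turn": 0},{"fingers": 100,"delta_pos": [5.2,0.5,3.5],"turn": 0},{"fingers": 100,"delta_pos": [8,0.8,4.9],"turn": 0},{"fingers": 100,"delta_pos": [10.7,1.1,6.3],"turn": 0},{"fingers": 100,"delta_pos": [13.5,1.4,7.5],"turn": 0},{"fingers": 100,"delta_pos": [16.3,1.7,8.5],"turn": 0},{"fingers": 100,"delta_pos": [19.1,2,9.4],"turn": 0},{"fingers": 100,"delta_pos": [22,2.3,10.3],"turn": 0},{"fingers": 100,"delta_pos": [23.8,2.5,11],"turn": 0},{"fingers": 100,"delta_pos": [25.8,2.7,11.6],"turn": 0},{"fingers": 100,"delta_pos": [25.8,2.7,11.6],"turn": 0}]'

```text
time_s: 16.62
position: [0.4915, 0.1796, 0.2149]
tcp_rot: [[0.995, 0.003, -0.104], [0.104, 0.0, 0.995], [0.003, -1.0, 0.0]]
force: [-0.4, -0.4, 0.3]
opening: 1.001
```

jog_arm --steps '[{"fingers": 100,"delta_pos": [0,0,9],"turn": 0},{"fingers": 100,"delta_pos": [0,0,19],"turn": 0},{"fingers": 100,"delta_pos": [-12,-1.2,30],"turn": 0},{"fingers": 100,"delta_pos": [-50,-2.7,40],"turn": 0},{"fingers": 100,"delta_pos": [-76,-33,40],"turn": 0},{"fingers": 100,"delta_pos": [-76,-73,40],"turn": 0},{"fingers": 100,"delta_pos": [-76,-113,40],"turn": 0},{"fingers": 100,"delta_pos": [-76,-153,40],"turn": 0},{"fingers": 100,"delta_pos": [-76,-163,40],"turn": 0}]'

```text
time_s: 17.37
position: [0.4149, 0.0121, 0.2559]
tcp_rot: [[0.995, 0.004, -0.1], [0.1, -0.003, 0.995], [0.003, -1.0, -0.003]]
force: [0.7, -0.6, 0.2]
opening: 1.001
```

```bash
python3 - <<'E'
from plan import *
crop("top",150,170,300,245,5,"t12.png")
E
```

```text
(no output)
```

View pics/t12.png

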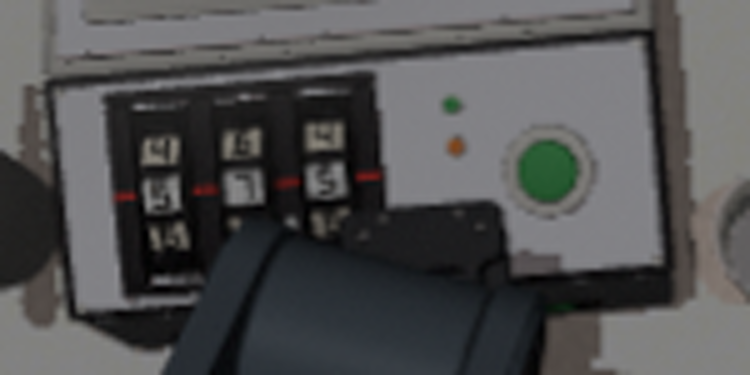

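jog_arm --steps '[{"fingers": 100,"delta_pos": [0,40,0],"turn": 0},{"fingers": 100,"delta_pos": [0,80,0],"turn": 0},{"fingers": 100,"delta_pos": [0,120,0],"turn": 0},{"fingers": 100,"delta_pos": [25,150,0],"turn": 0},{"fingers": 100,"delta_pos": [50,160,0],"turn": 0},{"fingers": 100,"delta_pos": [50,160,-10],"turn": 0},{"fingers": 100,"delta_pos": [50,160,-20],"turn": 0},{"fingers": 100,"delta_pos": [50,160,-20],"turn": 0},{"fingers": 100,"delta_pos": [50,160,-30],"turn": 0},{"fingers": 100,"delta_pos": [50,160,-40],"turn": 0},{"fingers": 100,"delta_pos": [50,160,-51],"turn": 0},{"fingers": 100,"delta_pos": [50,160,-51.5],"turn": 0},{"fingers": 100,"delta_pos": [50,160,-51.5],"turn": 0}]'

```text
time_s: 18.5
position: [0.4633, 0.1769, 0.2032]
tcp_rot: [[0.995, -0.001, -0.104], [0.104, 0.0, 0.995], [-0.001, -1.0, 0.0]]
force: [0.0, -0.4, 0.1]
opening: 1.0
```

jog_arm --steps '[{"fingers": 100,"delta_pos": [2.6,0.3,1.7],"turn": 0},{"fingers": 100,"delta_pos": [5.2,0.5,3.5],"turn": 0},{"fingers": 100,"delta_pos": [8,0.8,4.9],"turn": 0},{"fingers": 100,"delta_pos": [10.7,1.1,6.3],"turn": 0},{"fingers": 100,"delta_pos": [13.5,1.4,7.5],"turn": 0},{"fingers": 100,"delta_pos": [16.3,1.7,8.5],"turn": 0},{"fingers": 100,"delta_pos": [19.1,2,9.4],"turn": 0},{"fingers": 100,"delta_pos": [22,2.3,10.3],"turn": 0},{"fingers": 100,"delta_pos": [23.8,2.5,11],"turn": 0},{"fingers": 100,"delta_pos": [25.8,2.7,11.6],"turn": 0},{"fingers": 100,"delta_pos": [25.8,2.7,11.6],"turn": 0}]'

```text
time_s: 19.42
position: [0.4913, 0.1792, 0.2149]
tcp_rot: [[0.995, 0.003, -0.104], [0.104, 0.0, 0.995], [0.003, -1.0, 0.0]]
force: [0.9, 0.9, 1.4]
opening: 0.999
```

```bash
python3 - <<'E'
from plan import *
s=read_state();c=s['position']*1000
print(c)
print((tcp('units',46,60)-c).round(1),(tcp('units',28,41)-c).round(1))
for q in[(28,41),(25,41),(22,42),(19,43),(16,43.7),(13,44.2),(10,44.5),(7,44.7),(4,44.7),(2,44.7),(0,44.7)]:
  x,z=q;ca,sa=np.cos(t),np.sin(t)
  f=(x+7.5*ca,z-7.5*sa);b=(x-7.5*ca,z+7.5*sa)
  print(q,(tcp('units',*q)-tcp('units',28,41)).round(1),np.hypot(*f).round(1),np.hypot(*b).round(1),np.round(f,1),np.round(b,1))
E
```

```text
[491.26151455 179.21023631 214.94040868]
[ 43.3 -40.7  27.8] [ 30.9 -42.    4.8]
(28, 41) [0. 0. 0.] 52.6 47.7 [35.2 39.1] [20.8 42.9]
(25, 41) [-2.9 -0.3 -0.8] 50.6 46.5 [32.2 39.1] [17.8 42.9]
(22, 42) [-6.  -0.6 -0.6] 49.6 46.4 [29.2 40.1] [14.8 43.9]
(19, 43) [-9.2 -1.  -0.4] 48.7 46.5 [26.2 41.1] [11.8 44.9]
(16, 43.7) [-12.2  -1.3  -0.5] 47.8 46.5 [23.2 41.8] [ 8.8 45.6]
(13, 44.2) [-15.2  -1.6  -0.8] 46.9 46.5 [20.2 42.3] [ 5.8 46.1]
(10, 44.5) [-18.2  -1.9  -1.3] 45.9 46.5 [17.2 42.6] [ 2.8 46.4]
(7, 44.7) [-21.1  -2.2  -1.9] 45.1 46.6 [14.2 42.8] [-0.2 46.6]
(4, 44.7) [-24.   -2.5  -2.6] 44.2 46.8 [11.2 42.8] [-3.2 46.6]
(2, 44.7) [-25.9  -2.7  -3.2] 43.7 46.9 [ 9.2 42.8] [-5.2 46.6]
(0, 44.7) [-27.9  -2.9  -3.7] 43.4 47.2 [ 7.2 42.8] [-7.2 46.6]
```

```bash
python3 - <<'E'
from plan import *
s=read_state();c=s['position']*1000
a=tcp('units',28,36.5)
print((a-c).round(1))
for q in[(25,38),(22,39.2),(19,40),(16,40.6),(13,41),(10,41.2),(7,41.3),(4,41.8),(2,42.3),(0,43)]:
  x,z=q;ca,sa=np.cos(t),np.sin(t)
  f=(x+7.5*ca,z-7.5*sa);b=(x-7.5*ca,z+7.5*sa)
  print(q,(tcp('units',*q)-a).round(1),np.hypot(*f).round(1),np.hypot(*b).round(1))
E
```

```text
[ 32.  -41.8   0.4]
(25, 38) [-3.3 -0.3  0.7] 48.4 43.7
(22, 39.2) [-6.5 -0.7  1.1] 47.4 43.7
(19, 40) [-9.5 -1.   1.1] 46.2 43.6
(16, 40.6) [-12.6  -1.3   0.9] 45.1 43.4
(13, 41) [-15.6  -1.6   0.5] 44.0 43.3
(10, 41.2) [-18.5  -1.9  -0.1] 42.9 43.2
(7, 41.3) [-21.4  -2.2  -0.8] 41.9 43.2
(4, 41.8) [-24.4  -2.5  -1.1] 41.4 43.9
(2, 42.3) [-26.5  -2.8  -1.1] 41.4 44.6
(0, 43) [-28.6  -3.   -1. ] 41.7 45.5
```

jog_arm --steps '[{"fingers": 100,"delta_pos": [0,0,10],"turn": 0},{"fingers": 100,"delta_pos": [0,0,24],"turn": 0},{"fingers": 100,"delta_pos": [10,-15,30],"turn": 0},{"fingers": 100,"delta_pos": [22,-32,30],"turn": 0},{"fingers": 100,"delta_pos": [33,-42,30],"turn": 0},{"fingers": 100,"delta_pos": [33,-42,30],"turn": 0},{"fingers": 100,"delta_pos": [33,-42,20],"turn": 0},{"fingers": 100,"delta_pos": [33,-42,10],"turn": 0},{"fingers": 100,"delta_pos": [33,-42,3],"turn": 0},{"fingers": 100,"delta_pos": [33,-42,3],"turn": 0},{"fingers": 100,"delta_pos": [33,-42,3],"turn": 0}]'

```text
time_s: 20.33
position: [0.5214, 0.1377, 0.2163]
tcp_rot: [[0.994, -0.003, -0.105], [0.105, -0.0, 0.994], [-0.003, -1.0, 0.0]]
force: [0.0, -0.1, -0.0]
opening: 1.0
```

```bash
python3 - <<'E'
from plan import *
s=read_state();c=s['position']*1000
a=tcp('units',28,36.5)
print((a-c).round(1),s['force'],s['tcp_rot'][:,0])
crop("side",220,125,290,185,11,"s13.png")
E
```

```text
[ 1.9 -0.3 -1. ] [ 0.03745442 -0.14799624 -0.031052  ] [ 0.99447379  0.10494008 -0.00307598]
```

View pics/s13.png

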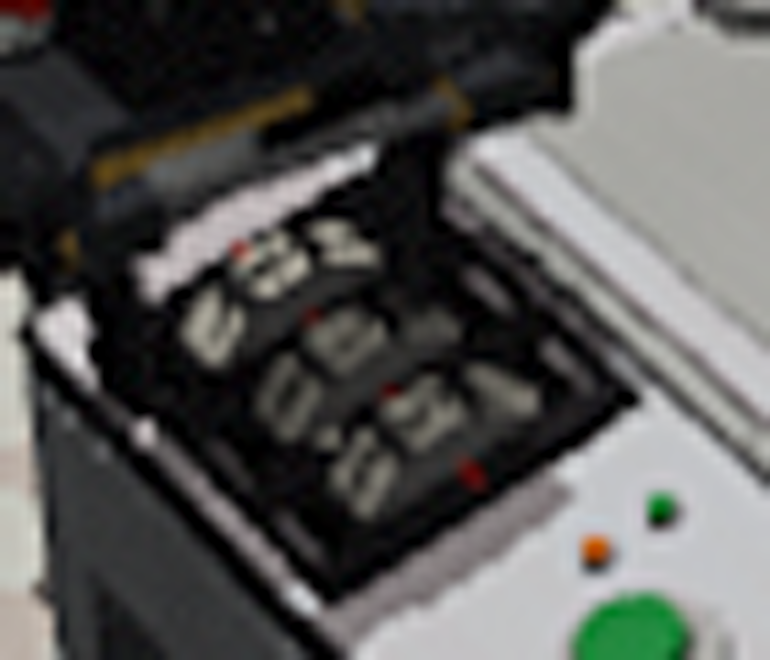

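jog_arm --steps '[{"fingers": 100,"delta_pos": [0,0,-1],"turn": 0},{"fingers": 100,"delta_pos": [-2.8,-0.3,-0.3],"turn": 0},{"fingers": 100,"delta_pos": [-5.7,-0.6,0.1],"turn": 0},{"fingers": 100,"delta_pos": [-8.6,-0.9,0.1],"turn": 0},{"fingers": 100,"delta_pos": [-11.6,-1.2,-0.1],"turn": 0},{"fingers": 100,"delta_pos": [-14.6,-1.5,-0.5],"turn": 0},{"fingers": 100,"delta_pos": [-17.5,-1.8,-1.1],"turn": 0}]'

```text
time_s: 20.97
position: [0.5066, 0.1355, 0.2174]
tcp_rot: [[0.995, 0.005, -0.104], [0.104, 0.001, 0.995], [0.005, -1.0, 0.0]]
force: [3.7, 1.0, 3.8]
opening: 0.997
```

jog_arm --steps '[{"fingers": 100,"delta_pos": [-2.9,-0.3,-0.7],"turn": 0},{"fingers": 100,"delta_pos": [-5.9,-0.6,-1],"turn": 0},{"fingers": 100,"delta_pos": [-8,-0.8,-1],"turn": 0},{"fingers": 100,"delta_pos": [-9.5,-1,-0.9],"turn": 0},{"fingers": 100,"delta_pos": [-9.5,-1,-0.9],"turn": 0}]'

```text
time_s: 21.38
position: [0.4943, 0.1343, 0.2151]
tcp_rot: [[0.995, -0.003, -0.104], [0.104, -0.0, 0.995], [-0.003, -1.0, 0.0]]
force: [-0.5, 0.5, -0.3]
opening: 1.0
```

```bash
python3 - <<'E'
from plan import *
s=read_state();c=s['position']*1000
print((tcp('units',0,43)-c).round(1),s['force'],s['tcp_rot'][:,0])
E
```

```text
[ 0.5  0.1 -0.7] [-0.48855543  0.51603813 -0.33688442] [ 0.99455198  0.10421152 -0.0025121 ]
```

jog_arm --steps '[{"fingers": 100,"delta_pos": [0,0,10],"turn": 0},{"fingers": 100,"delta_pos": [0,0,22],"turn": 0},{"fingers": 100,"delta_pos": [13,1.4,25],"turn": 0},{"fingers": 100,"delta_pos": [27.5,2.8,25],"turn": 0},{"fingers": 100,"delta_pos": [27.5,2.8,25],"turn": 0},{"fingers": 100,"delta_pos": [27.5,2.8,17],"turn": 0},{"fingers": 100,"delta_pos": [27.5,2.8,8],"turn": 0},{"fingers": 100,"delta_pos": [27.5,2.8,1],"turn": 0},{"fingers": 100,"delta_pos": [27.5,2.8,1],"turn": 0}]'

```text
time_s: 22.13
position: [0.5206, 0.137, 0.2141]
tcp_rot: [[0.995, -0.006, -0.104], [0.104, -0.0, 0.995], [-0.006, -1.0, 0.0]]
force: [-0.4, 0.3, 0.1]
opening: 0.999
```

jog_arm --steps '[{"fingers": 100,"delta_pos": [-3.3,-0.3,0.7],"turn": 0},{"fingers": 100,"delta_pos": [-6.2,-0.6,1.1],"turn": 0},{"fingers": 100,"delta_pos": [-9.1,-0.9,1.1],"turn": 0},{"fingers": 100,"delta_pos": [-12.1,-1.2,0.9],"turn": 0},{"fingers": 100,"delta_pos": [-15.1,-1.5,0.5],"turn": 0},{"fingers": 100,"delta_pos": [-18,-1.8,-0.1],"turn": 0},{"fingers": 100,"delta_pos": [-20.9,-2.1,-0.8],"turn": 0},{"fingers": 100,"delta_pos": [-23.9,-2.4,-1.1],"turn": 0},{"fingers": 100,"delta_pos": [-26,-2.6,-1.1],"turn": 0},{"fingers": 100,"delta_pos": [-27.5,-2.8,-1],"turn": 0},{"fingers": 100,"delta_pos": [-27.5,-2.8,-1],"turn": 0}]'

```text
time_s: 23.05
position: [0.4943, 0.1343, 0.2152]
tcp_rot: [[0.995, -0.002, -0.104], [0.104, -0.0, 0.995], [-0.002, -1.0, 0.0]]
force: [-0.4, 0.2, -0.4]
opening: 0.999
```

jog_arm --steps '[{"fingers": 100,"delta_pos": [0,0,10],"turn": 0},{"fingers": 100,"delta_pos": [0,0,22],"turn": 0},{"fingers": 100,"delta_pos": [-20,0,40],"turn": 0},{"fingers": 100,"delta_pos": [-50,-20,40],"turn": 0},{"fingers": 100,"delta_pos": [-80,-45,40],"turn": 0},{"fingers": 100,"delta_pos": [-80,-85,40],"turn": 0},{"fingers": 100,"delta_pos": [-80,-120,40],"turn": 0},{"fingers": 100,"delta_pos": [-80,-120,40],"turn": 0}]'

```text
time_s: 23.72
position: [0.4166, 0.0095, 0.2567]
tcp_rot: [[0.995, 0.003, -0.099], [0.099, -0.003, 0.995], [0.003, -1.0, -0.004]]
force: [0.9, 0.2, 0.3]
opening: 1.0
```

```bash
python3 - <<'E'
from plan import *
crop("top",150,170,300,245,5,"t14.png")
E
```

```text
(no output)
```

View pics/t14.png

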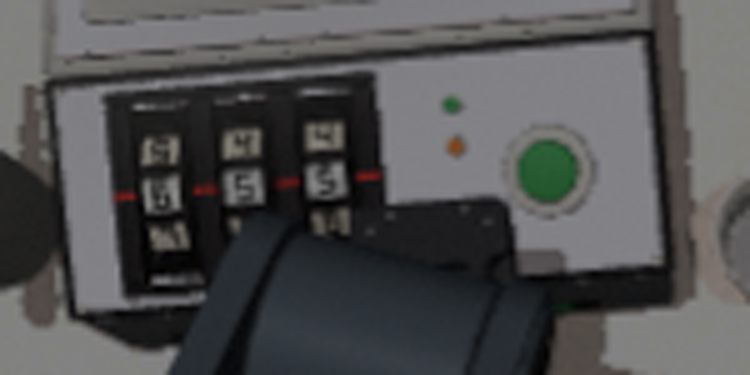

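jog_arm --steps '[{"fingers": 100,"delta_pos": [0,40,0],"turn": 0},{"fingers": 100,"delta_pos": [20,75,0],"turn": 0},{"fingers": 100,"delta_pos": [50,100,0],"turn": 0},{"fingers": 100,"delta_pos": [80,120,0],"turn": 0},{"fingers": 100,"delta_pos": [107.5,122.8,-4],"turn": 0},{"fingers": 100,"delta_pos": [107.5,122.8,-14],"turn": 0},{"fingers": 100,"delta_pos": [107.5,122.8,-14],"turn": 0},{"fingers": 100,"delta_pos": [107.5,122.8,-23],"turn": 0},{"fingers": 100,"delta_pos": [107.5,122.8,-32],"turn": 0},{"fingers": 100,"delta_pos": [107.5,122.8,-39],"turn": 0},{"fingers": 100,"delta_pos": [107.5,122.8,-39],"turn": 0},{"fingers": 100,"delta_pos": [107.5,122.8,-39],"turn": 0}]'

```text
time_s: 24.77
position: [0.5222, 0.1369, 0.2161]
tcp_rot: [[0.995, -0.002, -0.104], [0.104, -0.0, 0.995], [-0.002, -1.0, 0.0]]
force: [0.9, -0.1, 0.4]
opening: 0.999
```

jog_arm --steps '[{"fingers": 100,"delta_pos": [-3.3,-0.3,0.7],"turn": 0},{"fingers": 100,"delta_pos": [-6.2,-0.6,1.1],"turn": 0},{"fingers": 100,"delta_pos": [-9.1,-0.9,1.1],"turn": 0},{"fingers": 100,"delta_pos": [-12.1,-1.2,0.9],"turn": 0},{"fingers": 100,"delta_pos": [-15.1,-1.5,0.5],"turn": 0},{"fingers": 100,"delta_pos": [-18,-1.8,-0.1],"turn": 0},{"fingers": 100,"delta_pos": [-20.9,-2.1,-0.8],"turn": 0},{"fingers": 100,"delta_pos": [-23.9,-2.4,-1.1],"turn": 0},{"fingers": 100,"delta_pos": [-26,-2.6,-1.1],"turn": 0},{"fingers": 100,"delta_pos": [-27.5,-2.8,-1],"turn": 0},{"fingers": 100,"delta_pos": [-27.5,-2.8,-1],"turn": 0}]'

```text
time_s: 25.68
position: [0.4941, 0.1344, 0.215]
tcp_rot: [[0.995, -0.003, -0.104], [0.104, -0.0, 0.995], [-0.003, -1.0, 0.0]]
force: [-0.1, 0.6, 0.6]
opening: 1.003
```

jog_arm --steps '[{"fingers": 100,"delta_pos": [0,0,10],"turn": 0},{"fingers": 100,"delta_pos": [0,0,22],"turn": 0},{"fingers": 100,"delta_pos": [13,1.4,25],"turn": 0},{"fingers": 100,"delta_pos": [27.5,2.8,25],"turn": 0},{"fingers": 100,"delta_pos": [27.5,2.8,25],"turn": 0},{"fingers": 100,"delta_pos": [27.5,2.8,17],"turn": 0},{"fingers": 100,"delta_pos": [27.5,2.8,8],"turn": 0},{"fingers": 100,"delta_pos": [27.5,2.8,1],"turn": 0},{"fingers": 100,"delta_pos": [27.5,2.8,1],"turn": 0}]'

```text
time_s: 26.43
position: [0.5206, 0.137, 0.2141]
tcp_rot: [[0.995, -0.006, -0.104], [0.104, -0.0, 0.995], [-0.006, -1.0, 0.0]]
force: [-0.5, 0.4, -0.4]
opening: 0.998
```

jog_arm --steps '[{"fingers": 100,"delta_pos": [-3.3,-0.3,0.7],"turn": 0},{"fingers": 100,"delta_pos": [-6.2,-0.6,1.1],"turn": 0},{"fingers": 100,"delta_pos": [-9.1,-0.9,1.1],"turn": 0},{"fingers": 100,"delta_pos": [-12.1,-1.2,0.9],"turn": 0},{"fingers": 100,"delta_pos": [-15.1,-1.5,0.5],"turn": 0},{"fingers": 100,"delta_pos": [-18,-1.8,-0.1],"turn": 0},{"fingers": 100,"delta_pos": [-20.9,-2.1,-0.8],"turn": 0},{"fingers": 100,"delta_pos": [-23.9,-2.4,-1.1],"turn": 0},{"fingers": 100,"delta_pos": [-26,-2.6,-1.1],"turn": 0},{"fingers": 100,"delta_pos": [-27.5,-2.8,-1],"turn": 0},{"fingers": 100,"delta_pos": [-27.5,-2.8,-1],"turn": 0}]'

```text
time_s: 27.35
position: [0.4944, 0.1343, 0.2152]
tcp_rot: [[0.995, -0.002, -0.104], [0.104, -0.0, 0.995], [-0.002, -1.0, 0.0]]
force: [-0.7, 0.1, -0.2]
opening: 1.0
```

jog_arm --steps '[{"fingers": 100,"delta_pos": [0,0,10],"turn": 0},{"fingers": 100,"delta_pos": [0,0,22],"turn": 0},{"fingers": 0,"delta_pos": [-20,0,45],"turn": 0},{"fingers": 0,"delta_pos": [-50,-20,60],"turn": 0},{"fingers": 0,"delta_pos": [-80,-45,60],"turn": 0},{"fingers": 0,"delta_pos": [-80,-85,60],"turn": 0},{"fingers": 0,"delta_pos": [-80,-125,60],"turn": 0},{"fingers": 0,"delta_pos": [-80,-160,60],"turn": 0},{"fingers": 0,"delta_pos": [-80,-160,60],"turn": 0},{"fingers": 0,"delta_pos": [-80,-160,60],"turn": 0}]'

```text
time_s: 28.18
position: [0.416, -0.0273, 0.2763]
tcp_rot: [[0.995, 0.001, -0.099], [0.099, -0.0, 0.995], [0.001, -1.0, -0.0]]
force: [0.8, 0.0, 0.4]
opening: 0.48
```

```bash
python3 - <<'E'
from plan import *
crop("top",150,170,300,245,5,"t15.png")
s=read_state();print(s['position'],s['opening'],s['time_s'],s['tcp_rot'][:,0])
p=np.array([558.4,-25.7,195.2]) 
print("tip over button, delta:",(p+[0,0,17]-s['position']*1000).round(1))
crop("side",210,115,320,205,7,"s15.png")
E
```

```text
[ 0.41559437 -0.02600524  0.27600855] 0.42961761324487663 28.2333 [9.94810125e-01 1.01748411e-01 2.74691651e-04]
tip over button, delta: [142.8   0.3 -63.8]
```

View pics/t15.png

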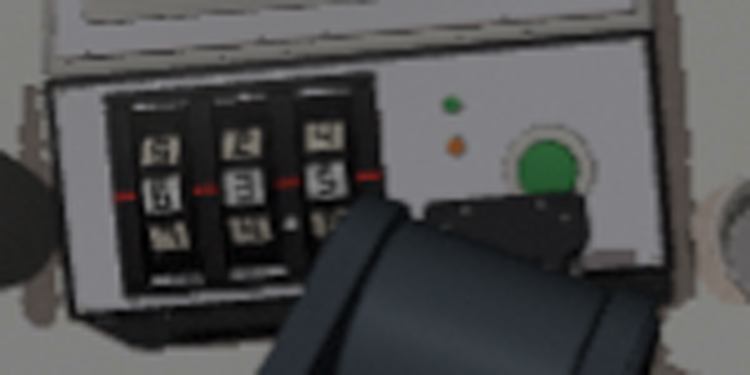

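View pics/s15.png

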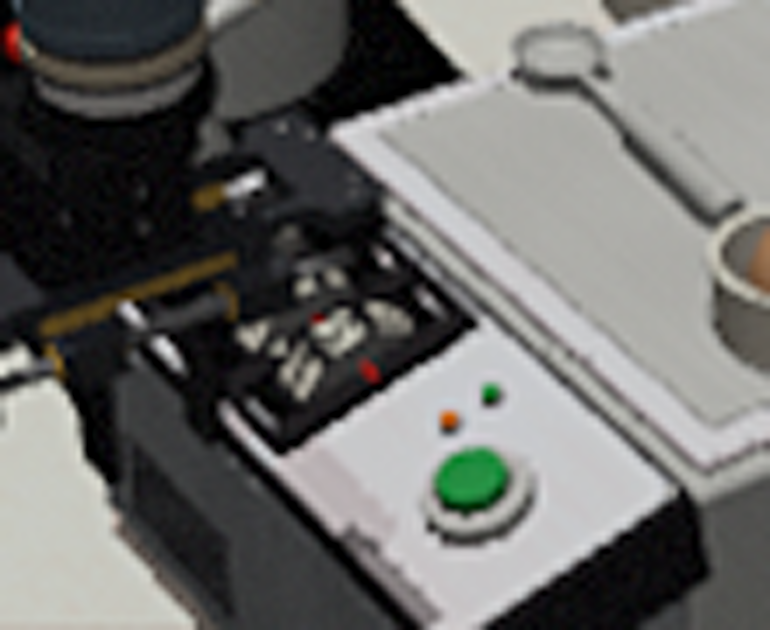

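jog_arm --steps '[{"fingers": 0,"delta_pos": [35,0,0],"turn": 0},{"fingers": 0,"delta_pos": [70,0,0],"turn": 0},{"fingers": 0,"delta_pos": [105,0,0],"turn": 0},{"fingers": 0,"delta_pos": [135,0,0],"turn": 0},{"fingers": 0,"delta_pos": [135,0,-20],"turn": 0},{"fingers": 0,"delta_pos": [135,0,-41],"turn": 0},{"fingers": 0,"delta_pos": [135,0,-46],"turn": 0},{"fingers": 0,"delta_pos": [135,0,-50],"turn": 0},{"fingers": 0,"delta_pos": [135,0,-50],"turn": 0},{"fingers": 0,"delta_pos": [135,0,-50],"turn": 0}]'

```text
time_s: 29.12
position: [0.5508, -0.025, 0.2263]
tcp_rot: [[0.994, 0.001, -0.105], [0.105, -0.0, 0.994], [0.001, -1.0, -0.0]]
force: [-1.1, -0.4, 0.4]
opening: 0.007
```

```bash
python3 - <<'E'
from plan import *
s=read_state();print(s['position'],s['opening'],s['force'],s['tcp_rot'][:,0])
p=np.array([558.4,-25.7,195.2]) 
print("tip over button, delta:",(p+[0,0,17]-s['position']*1000).round(1))
crop("side",230,115,330,205,7,"s16.png")
E
```

```text
[ 0.5508146  -0.02500258  0.22633932] 0.007371910916261495 [-1.08209059 -0.4382922   0.41833151] [9.94454069e-01 1.05167109e-01 9.91563422e-04]
tip over button, delta: [  7.6  -0.7 -14.1]
```

View pics/s16.png

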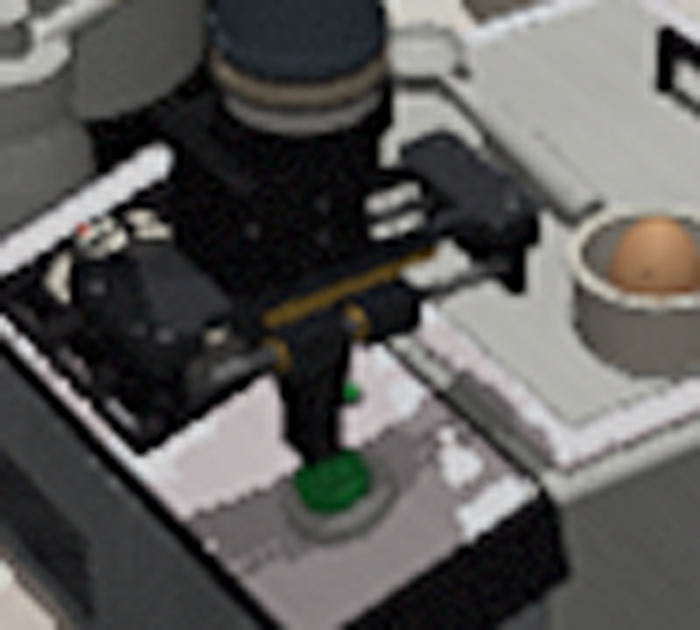

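jog_arm --steps '[{"fingers": 0,"delta_pos": [0,0,-5],"turn": 0},{"fingers": 0,"delta_pos": [0,0,-10],"turn": 0},{"fingers": 0,"delta_pos": [0,0,-13],"turn": 0},{"fingers": 0,"delta_pos": [0,0,-15],"turn": 0},{"fingers": 0,"delta_pos": [0,0,-15],"turn": 0}]'

```text
time_s: 29.58
position: [0.5507, -0.0257, 0.2104]
tcp_rot: [[0.995, 0.0, -0.104], [0.104, 0.0, 0.995], [0.0, -1.0, 0.0]]
force: [-0.7, 0.8, 2.9]
opening: 0.005
```

jog_arm --steps '[{"fingers": 0,"delta_pos": [0,0,-1.5],"turn": 0},{"fingers": 0,"delta_pos": [0,0,-3],"turn": 0},{"fingers": 0,"delta_pos": [0,0,-3],"turn": 0}]'

```text
time_s: 29.83
position: [0.5513, -0.0257, 0.2079]
tcp_rot: [[0.995, 0.002, -0.104], [0.104, -0.0, 0.995], [0.002, -1.0, -0.0]]
force: [1.1, 0.7, 3.6]
opening: 0.008
```

jog_arm --steps '[{"fingers": 0,"delta_pos": [0,0,-1.5],"turn": 0},{"fingers": 0,"delta_pos": [0,0,-2.5],"turn": 0},{"fingers": 0,"delta_pos": [0,0,-2.5],"turn": 0}]'

```text
time_s: 30.08
position: [0.5517, -0.0256, 0.206]
tcp_rot: [[0.995, 0.003, -0.104], [0.104, -0.0, 0.995], [0.003, -1.0, -0.0]]
force: [1.5, 1.2, 6.6]
opening: 0.007
```

jog_arm --steps '[{"fingers": 0,"delta_pos": [0,0,-1],"turn": 0},{"fingers": 0,"delta_pos": [0,0,-1],"turn": 0}]'

```text
time_s: 30.25
position: [0.5518, -0.0256, 0.2059]
tcp_rot: [[0.995, 0.003, -0.104], [0.104, -0.0, 0.995], [0.003, -1.0, -0.001]]
force: [-0.6, 2.0, 12.6]
opening: 0.002
```

jog_arm --steps '[{"fingers": 0,"delta_pos": [0,0,-0.5],"turn": 0},{"fingers": 0,"delta_pos": [0,0,5],"turn": 0},{"fingers": 0,"delta_pos": [0,0,20],"turn": 0},{"fingers": 0,"delta_pos": [-10,0,50],"turn": 0},{"fingers": 0,"delta_pos": [-45,-20,80],"turn": 0},{"fingers": 0,"delta_pos": [-80,-45,90],"turn": 0},{"fingers": 0,"delta_pos": [-80,-85,90],"turn": 0},{"fingers": 0,"delta_pos": [-80,-125,90],"turn": 0},{"fingers": 0,"delta_pos": [-80,-165,90],"turn": 0},{"fingers": 0,"delta_pos": [-80,-205,90],"turn": 0},{"fingers": 0,"delta_pos": [-80,-205,90],"turn": 0}]'

```text
time_s: 31.17
position: [0.4706, -0.2384, 0.2937]
tcp_rot: [[0.995, 0.001, -0.098], [0.098, -0.006, 0.995], [0.0, -1.0, -0.006]]
force: [0.5, -0.2, 0.9]
opening: 0.008
```

```bash
python3 - <<'E'
from plan import *
im=capture("top");cv2.imwrite("pics/t17.png",cv2.resize(im[160:280,100:320,::-1],None,fx=3.6,fy=3.6,interpolation=2))
im=capture('side');cv2.imwrite('pics/s17.png',im[:,:,::-1])
s=read_state();print(s['position'],s['force'],s['time_s'])
for k in("siphon","glass_a","ramekin","spoon"): print(k,[(d['position'],round(d['confidence'],2)) for d in tip_of(k,"top")][:2])
E
```

```text
[ 0.46957424 -0.23201005  0.29298463] [-0.74330525  0.15237487 -0.43638319] 31.2667
siphon [([0.4401, -0.5445, 0.0107], 0.7), ([0.5529, 0.335, 0.0002], 0.59)]
glass_a [([0.5497, -0.1573, -0.0026], 0.95), ([0.537, -0.4621, 0.0124], 0.67)]
ramekin [([0.7307, -0.0029, 0.2015], 0.79), ([0.5586, -0.026, 0.1948], 0.48)]
spoon []
```

View pics/t17.png

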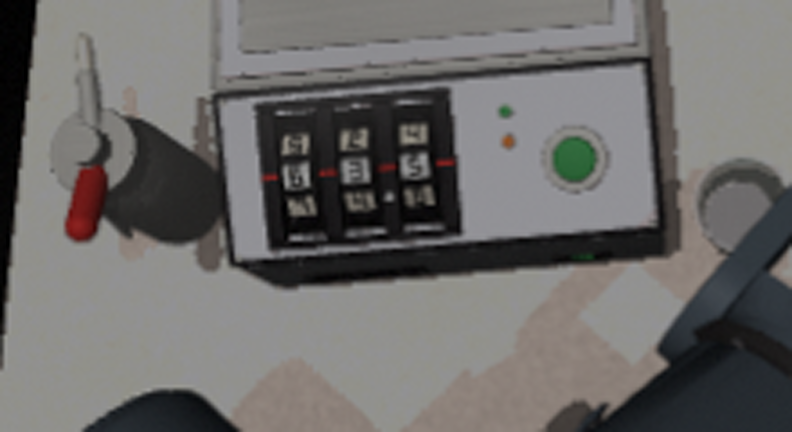

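View pics/s17.png

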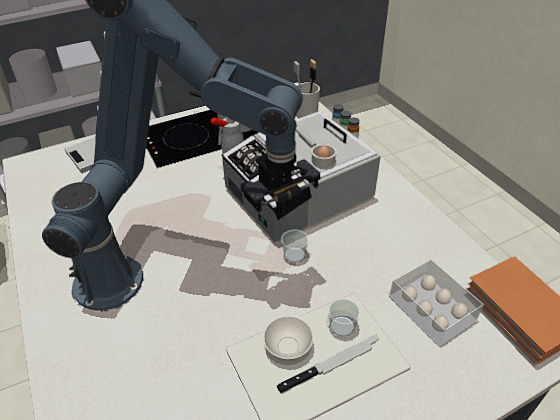

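```bash
python3 -c "
from rig import *
print(hand_in())"
```

```text
the job is handed in; nothing more can be done
None
```

The bath is set to 63.5 and the start button has been pressed. The job was handed in at about 31 s. `hand_in` gives no verdict.

- **Wheels:** The tens wheel went from 2 to 6 and the units wheel from 7 to 3. The tenths wheel already stood at 5, so I left it alone. The last top picture reads 6, 3, 5, with all three figures at the red index lines.
- **Retries:** Two early pushes on the tens wheel slipped over the rib without clicking. I lowered the finger path and repeated them, and checked the figures by picture along the way.
- **Start button:** I pressed it only after the wheels read 6, 3, 5. It stopped moving at about 12.6 N, well past the 5 N for fully in. It bottomed about 1.7 mm lower than my estimate, which I put down to position error. I then let it go, and it shows free with the arm well clear.
- **Things around:** The siphon, glass_a and ramekin were measured again and stand within about 5 mm of their first positions, which is within the network's error. The spoon was missed in the last network check; it was still lying on the lid in the side picture just before the button press, where it had been. The network's top guess for the siphon was a false hit, and its second matched. The bowl, glass_b and knife I checked only by eye, and they look unmoved.

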